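Slide a vial rack into the shaker's clip bracket and close the keeper

ROBOT

A 6-joint arm with a two-finger parallel gripper is mounted at the origin on the work surface. World frame = base frame: x ahead of the robot, y to its left, z up, the work surface at z = 0. Lengths are in m, angles in rad, forces in N, time in s.
With the tool pointing down it reaches from about 0.35 to 0.775 m from the base axis. Payload 7.3 kg.
Tool frame: the origin (TCP) lies between the finger pads; the fingertips stand 14 mm ahead of it and the grasp point (between the pads) lies 5 mm behind it; z points along the fingers, y is the direction in which the jaws open and shut (so a half turn about z gives the same grasp; the last joint's range is limited). The gripper opens to 92 mm and grips with 3 to 60 N. Pads are 19 mm wide; open, the fingers measure 130 mm over their backs; the gripper's body (75 mm by 190 mm) begins 47 mm behind the grasp point.
Start: joints at [1.074, 0.342, 1.524, -0, 1.275, -0.146], TCP at [0.18, 0.493, 0.241] pointing down, gripper open.
Joint ranges: [-2.53, 2.53], [-0.77, 2.02], [0.04, 2.7], [-1, 4.14], [0.28, 2.66], [-3.11, 3.11]. Speed limits (rad/s): [2.57, 2.57, 3.14, 3.14, 3.14, 3.14].

INTERFACE

Orientations are given as [roll, pitch, yaw] about the fixed x, y, z axes, in that order (R = Rz(yaw) Ry(pitch) Rx(roll)).
In Python, from cell import robot gives the robot as it stands.
- The arm moves only by the shell command python3 -m creep 'ROWS' [FORCE]. ROWS is JSON, a list that holds one entry, the list of rows, each a list of 7 numbers: the shift along the tool's x, y, z in cm, then the turn, a rotation vector about the tool's x, y, z in degrees, then the gripper command: -1 is shut, 1 is fully open, values between are in proportion. In form: [[[tx, ty, tz, wx, wy, wz, gripper], ...]]. A call has 1 to 8 rows; each row is the pose to reach, as a shift and turn from the pose measured when the call began, along the tool's axes at that moment; what a row does not reach only later rows make up. A row lasts 1/10 s, in which the tool goes at most 50 mm and 8.59 degrees, less where a joint would pass 70% of its speed; a pose out of reach is approached as far as the arm can. A call with a gripper value outside its range is refused whole. The fingers move at their own pace and stop on an object; FORCE is the grip in N (left out, the last holds). Time passes only in rows, so rows that repeat a pose let the fingers close. It gives the time, the measured TCP pose, the force and the opening at its end, in the units of the state.
- robot.observe(): the state, without advancing time (a new reading comes with each control period).
- robot.read_camera(name): name is "side" or "top"; returns the picture (420x560x3 uint8, red, green, blue); there is no depth.
- robot.camera_params(name): a dict with "camera_matrix" (3x3 intrinsics, pixels), "R" (3x3) and "t" (3): a world point X has camera coordinates R X + t. Camera axes: x right, y down, z forward; pixel columns grow to the right and rows downward; lengths in m; the calibration is good to about 2 mm. A picture is of the moment at which its call begins. camera_params takes no time and is no camera call.
- robot.hand_in(): hands the job in, once; it reports no verdict.
Trained networks look in the newest picture that a camera, given by its name, has taken for a name from the list of things; names that differ only in an ending like _2 or _b are one class to them, and where a whole thing is asked for, a point or a joint stands for the part that bears it (a point fixed in the world has none). Each returns a list of dicts, best first, with "score" (0 to 1); they miss things now and then, are a little off and sometimes report something else, mostly with a low value. They report only what shows in the picture. A call takes as long as a camera call.
- robot.look_for(camera, label): "centre" ([x, y, z] in m, in the coordinates of the camera as it stood for that picture, good to about 4 mm: the middle of the surface that is visible of it).
- robot.masks_of(camera, label): "mask" (420x560 bool, what is visible of it).
The state is a dict: "time": time; "qpos": joint angles; "qvel": joint speeds; "joint_efforts": joint torques, N m; "tool_pos": TCP position; "tool_rot": TCP orientation; "contact_force": force on the tool from outside, world axes, zero at the start; "torque": the same for the moment, N m; "opening": finger opening in m.
Only numpy, scipy, OpenCV 4.12 (cv2) and the standard library are available. Lean on these libraries where they do the work, as an engineer would, in place of code of your own. Each camera call takes 0.05 s, during which the arm holds its last target.

TASK

Load the vial rack into the orbital shaker: lift it from the bench by its handle and set it down square on the bracket's apron, in front of the two slots, and let go. Then push it straight in from behind until its ears are fully home under the spring clips and it sits flat against the back stop, and swing the keeper bar closed across behind it. Handle the rack gently, keep it upright, and leave the other glassware where it stands.

Things in the scene. Friction and masses are not known exactly. Their poses are not given: they have to be found in the camera images.
- rack: Loose vial rack, 0.38 kg. Aluminium base plate 76 (x) x 110 (y) x 5 mm; at each y end an ear 60 (x) x 12 (y) x 5 mm, level with the plate: 134 mm over the ears. On it a white block 76 x 100 mm, up to 32 mm high, flush with the plate's front and back; two rows of capped vials at x = +-25 mm, tops at 46 mm. Origin: centre of the underside, z up. Same after a half turn about z.
- rack_handle (a point): Middle of the rack's lifting handle, 71 mm above the rack's underside, axes as the rack's: a steel bar along y, 100 mm long, 10 mm wide (x) and 10 mm high, on uprights 5 mm thick at y = +-47.5 mm. Beneath it the block's top is at 32 mm. Pinch it across x. The rack starts on the bench left or right of the shaker.
- seat (a point): Fixed on the orbital shaker, on the bracket's flat floor, 92 mm above the bench: where the rack's origin is when home (plate's front touching the back stop). x: direction of insertion, y: left along the bracket, z up; the rack's x axis lies along it, either way round. The shaker is fixed to the bench; its platform is 240 (x) x 210 (y) mm, its middle 60 mm to -x of this point.
- mouth (a point): Middle of the bracket's mouth, on the floor, 55 mm to -x of the seat; axes as the seat's. Here the two slots begin: cheeks 17 mm high, inner faces at y = +-68.5 mm (1.5 mm clear of the ears), outer faces +-80 mm, flared at x = -19 mm to y = +-77.5 mm. Lips over the ears: inner edges at y = +-57 mm, undersides 9 mm over the floor. The slots end at the back stop, 93 mm in.
- apron (a point): Middle of the open apron before the slots, 87 mm to -x of the seat; axes as the seat's. Floor at the seat's height, 170 mm wide, from 85 mm to -x of here up to the slots. With the rack's origin here its ears end 2 mm short of the slots. Pushed in, it meets a leaf spring clip over each ear 38 mm on; from there it takes 5 to 10 N to slide, more if also pressed down. The control nose in front is lower.
- keeper (a joint): Angle of the keeper bar (rad). 0: closed, against its stop, the bar along the seat's -y, across behind the rack. It grows as the bar swings out towards the seat's -x (there at 1.57) and on to the left, up to 2.6; it starts at 1.75 to 2.4. The pivot has friction (0.07 N m): the bar stays where left. It closes only when the rack is home, 2 mm behind it.
- keeper_pivot (a point): The keeper's vertical axis, on top of the left cheek, 17 mm above the bracket's floor, at x = -45, y = +75 mm from the seat; axes as the seat's.
- keeper_knob (a point): Middle of the keeper's knob, an upright cylinder of 14 mm diameter, 24 mm high, 83 mm from the pivot axis; this point is 39 mm above the bracket's floor, the knob's top 51 mm. The bar is 10 mm wide, ends 90 mm from the axis, and lies 19 to 27 mm above the floor. The frame turns with the bar: its -y points from pivot to knob.
- flask: Conical glass flask, 84 mm wide, 125 mm high, loose, bystander. Origin: centre of its underside.
- beaker: Glass beaker, 72 mm wide, 95 mm high, loose, bystander. Origin: centre of its underside.
- reagent: Amber glass jar, 64 mm wide, 130 mm high, loose, bystander. Origin: centre of its underside.

How it is judged:
By the outcome, as a careful person would: the job done as asked, in the order asked, and still so for the second after the job is handed in, with the robot touching nothing.
It also fails if it takes over 72 s, if anything falls off the work surface, if the arm or the gripper's body presses on something with over 40 N, if the wrist force passes 120 N, or if a joint passes its speed limit or range.

## Working session

There is one attempt and no reset: what is moved stays moved. The work goes in short steps, Python scripts to look and compute and a shell command to move; the robot and the scene stay as the last step left them, time stands still between calls to the robot, and variables do not carry over. Pictures are saved under pics/ and viewed, and the job is handed in when it is done.

```bash
ls -la; mkdir -p pics; cat > h.py <<'E'
import numpy as np, cv2
from cell import robot
def snap(cam,fn):
    im=robot.read_camera(cam); cv2.imwrite('pics/'+fn,im[:,:,::-1]); return im
def cp(cam):
    p=robot.camera_params(cam); return np.array(p['camera_matrix']),np.array(p['R']),np.array(p['t']).ravel()
def proj(cam,X):
    K,R,t=cp(cam); c=K@(R@np.array(X,float)+t); return c[:2]/c[2]
def ray(cam,uv,z):
    K,R,t=cp(cam); d=R.T@np.linalg.inv(K)@np.array([uv[0],uv[1],1.]); o=-R.T@t
    s=(z-o[2])/d[2]; return o+s*d
def c2w(cam,c):
    K,R,t=cp(cam); return R.T@(np.array(c)-t)
E
python3 - <<'E'
from h import *
for c in('top','side'):
    snap(c,c+'0.png'); K,R,t=cp(c); print(c,K.round(1).tolist(),R.round(3).tolist(),(-R.T@t).round(3))
    for l in ('rack','rack_handle','keeper_knob','keeper','flask','beaker','reagent'):
        for d in robot.look_for(c,l)[:2]: print(c,l,round(d['score'],2),c2w(c,d['centre']).round(3))
print(robot.observe())
E
```

```text
total 12
drwxr-xr-x  3 agent agent 4096 Dec  7 03:37 .
drwxr-xr-x 23 root  root  4096 Dec  7 03:37 ..
drwxr-xr-x  2 agent agent 4096 Dec  7 03:37 pics
top [[403.3, 0.0, 273.8], [0.0, 403.3, 207.7], [0.0, 0.0, 1.0]] [[0.078, -0.997, -0.004], [-0.973, -0.075, -0.216], [0.215, 0.021, -0.976]] [ 0.361 -0.006  1.017]
top rack 0.72 [ 0.422 -0.31   0.036]
top rack_handle 0.58 [ 0.418 -0.309  0.035]
top keeper_knob 0.64 [0.503 0.052 0.119]
top keeper_knob 0.6 [0.668 0.321 0.057]
top keeper 0.62 [0.505 0.053 0.124]
top flask 0.65 [0.407 0.3   0.054]
top beaker 0.6 [0.669 0.321 0.057]
top reagent 0.83 [ 0.677 -0.335  0.113]
side [[496.6, 0.0, 272.2], [0.0, 496.6, 212.2], [0.0, 0.0, 1.0]] [[0.763, -0.646, 0.019], [-0.467, -0.572, -0.675], [0.447, 0.506, -0.738]] [-0.002 -0.621  1.04 ]
side rack 0.56 [0.499 0.053 0.119]
side rack_handle 0.55 [ 0.41  -0.334  0.03 ]
side keeper_knob 0.55 [0.497 0.052 0.117]
side keeper 0.67 [0.496 0.053 0.118]
side flask 0.83 [0.4   0.298 0.048]
side beaker 0.8 [0.656 0.302 0.068]
side beaker 0.75 [ 0.48  -0.073  0.09 ]
side reagent 0.93 [ 0.66  -0.357  0.097]
{'time': 0.8, 'qpos': array([ 1.07401032e+00,  3.41968610e-01,  1.52407017e+00,  1.60904788e-05,
        1.27537065e+00, -1.45967117e-01]), 'qvel': array([ 0.00074599, -0.00022255,  0.00083911,  0.00036972, -0.00064573,
        0.00035224]), 'joint_efforts': array([-6.18339000e-04, -4.31095719e+01, -2.44463700e+01,  7.17589958e-02,
        4.81636729e-02, -5.38586093e-06]), 'tool_pos': array([0.18040293, 0.49307399, 0.24076724]), 'tool_rot': array([3.14140914e+00, 1.14193757e-05, 2.79076908e+00]), 'contact_force': array([ 0.08360049, -0.94226814,  0.17933728]), 'torque': array([-0.07580985, -0.02387824, -0.04504777]), 'opening': 0.0919591580261141}
```

View pics/top0.png

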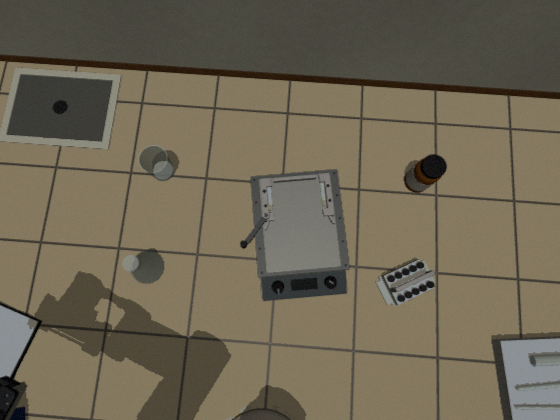

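View pics/side0.png

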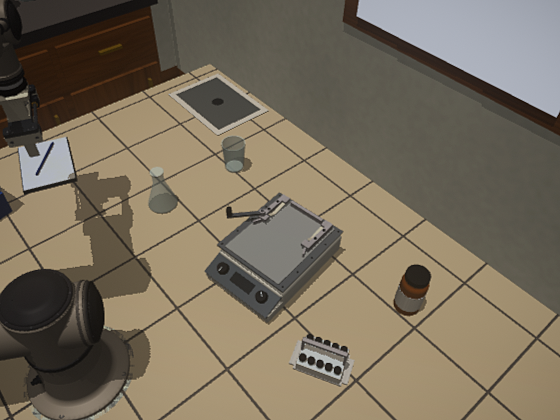

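```bash
python3 - <<'E'
import cv2
a=cv2.imread('pics/top0.png'); cv2.imwrite('pics/t0a.png',cv2.resize(a[90:290,170:430],None,fx=3,fy=3,interpolation=2))
cv2.imwrite('pics/t0b.png',cv2.resize(a[140:260,350:470],None,fx=5,fy=5,interpolation=2))
E
```

```text
(no output)
```

View pics/t0a.png

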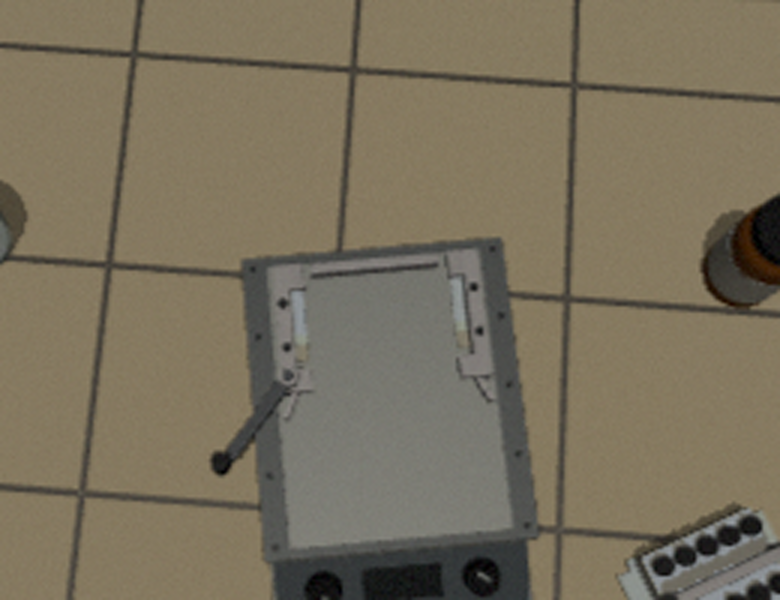

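View pics/t0b.png

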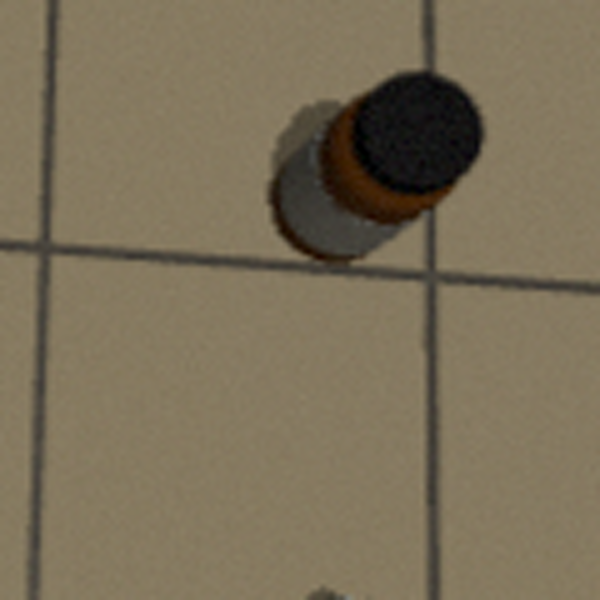

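The pictures show the shaker at about (300,225) px in the top view, with the keeper knob at (244,244). The rack is on the right at (407,283), the reagent jar at (430,170), and the flask and beaker are on the left. I'll zoom in for precise points.

```bash
python3 - <<'E'
import cv2
a=cv2.imread('pics/top0.png'); 
def z(im,x0,y0,w,h,f,n):
    c=cv2.resize(im[y0:y0+h,x0:x0+w],None,fx=f,fy=f,interpolation=cv2.INTER_CUBIC); c=cv2.convertScaleAbs(c,alpha=1.3,beta=10)
    for i in range(0,w,10): cv2.putText(c,str(x0+i),(i*f,8),0,.3,(0,0,255)); cv2.line(c,(i*f,10),(i*f,14),(0,0,255))
    for i in range(0,h,10): cv2.putText(c,str(y0+i),(0,i*f+4),0,.3,(0,0,255))
    cv2.imwrite(n,c)
z(a,365,250,80,60,10,'pics/zr.png'); z(a,235,160,120,85,6,'pics/zs.png'); z(a,235,220,120,80,6,'pics/zf.png')
b=cv2.imread('pics/side0.png'); z(b,200,185,150,110,5,'pics/ss.png'); z(b,285,325,80,60,10,'pics/sr.png')
E
```

```text
(no output)
```

View pics/zr.png

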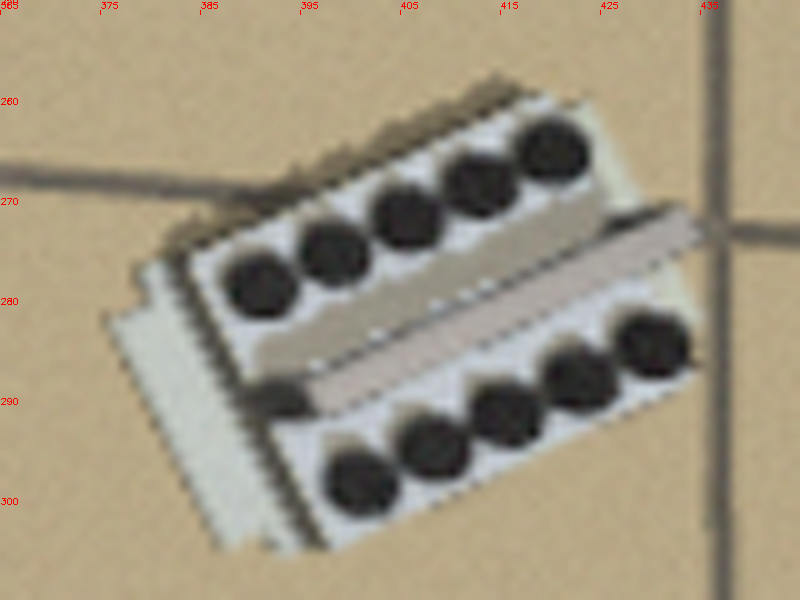

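View pics/zs.png

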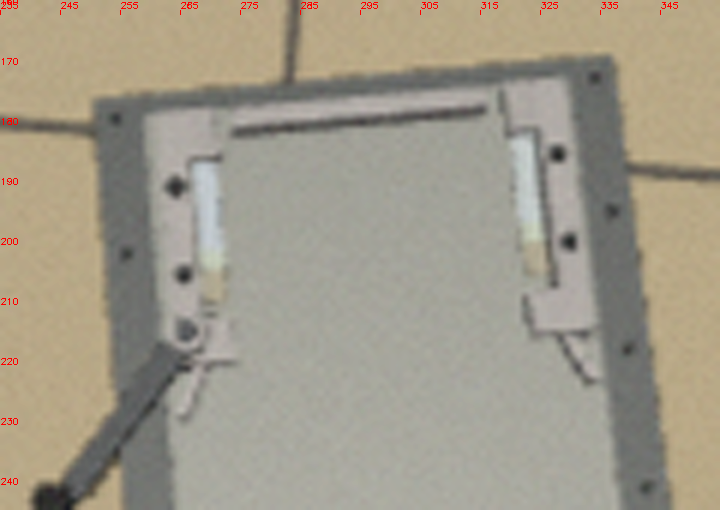

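View pics/zf.png

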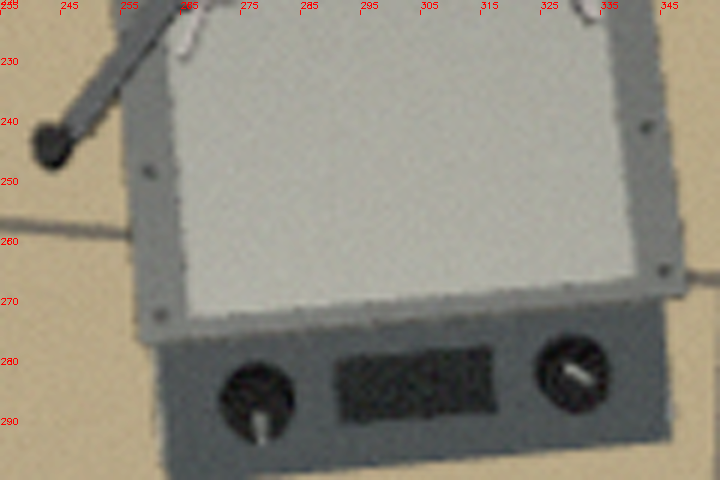

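View pics/ss.png

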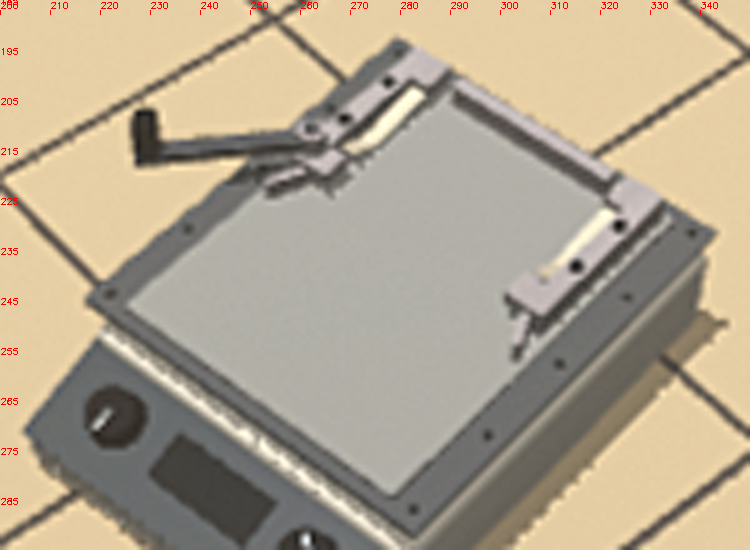

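View pics/sr.png

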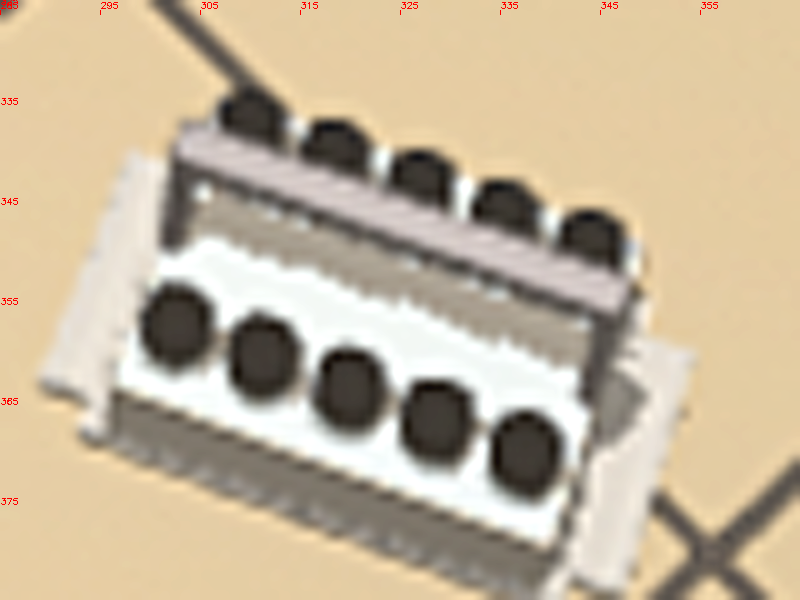

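```bash
cat > fit.py <<'E'
from h import *
from scipy.optimize import least_squares
def res(pts,p):
    x,y,a=p[:3]; c,s=np.cos(a),np.sin(a); r=[]
    for cam,uv,(X,Y,Z) in pts:
        r+=list(proj(cam,[x+c*X-s*Y,y+s*X+c*Y,Z])-np.array(uv))
    return np.array(r)
def fit(pts,p0):
    s=least_squares(lambda p:res(pts,p),p0,loss='soft_l1',f_scale=0.7); return s.x,res(pts,s.x).reshape(-1,2)
E
python3 - <<'E'
from fit import *
P=[]
for k,uv in enumerate([(391.1,278.5),(398.3,275.2),(405.7,271.7),(413.0,268.4),(420.2,265.0)]): P.append(uv)
Q=[(401.1,298.2),(408.3,294.7),(415.6,291.3),(423,287.8),(430.2,284.5)]
o=np.array([-.45,-.45])
w=[ray('top',np.array(u)+o,.0455) for u in P+Q]; w=np.array(w)
c=w.mean(0); d=w[4]-w[0]; d2=w[9]-w[5]; n=w[:5].mean(0)-w[5:].mean(0)
print('caps',c,np.degrees(np.arctan2(d[1],d[0])),np.degrees(np.arctan2(d2[1],d2[0])),np.linalg.norm(d)/4,n,np.linalg.norm(n),np.degrees(np.arctan2(n[1],n[0])))
h=np.array([ray('top',np.array(u)+o,.076) for u in [(396,288),(398.3,291.2),(432.3,270.3),(435.5,274)]]);print('handle',h.mean(0),np.linalg.norm(h[0]-h[2]))
S=[(302.8,360.0),(311.3,363-2.2),(320,366.3-2.0),(328.8,369.5),(337.6,373)]
S=[(302.8,357.5),(311.3,360.8),(320,364),(328.8,367.2),(337.6,370.3)]
w2=np.array([ray('side',np.array(u)+o,.0455) for u in S]); print('side row',w2.mean(0), 'top rows',w[:5].mean(0),w[5:].mean(0))
hs=np.array([ray('side',np.array(u)+o,.076) for u in [(302.5,340),(305,337.2),(348.3,353.7),(346.5,356.3)]]);print('handle side',hs.mean(0))
o=.42
for zp in(.086,.089,.092):
  T=lambda u,v,X,Y,Z:('top',(u-o,v-o),(X/1000,Y/1000,Z)); 
  Sd=lambda u,v,X,Y,Z:('side',(u-.4,v-.4),(X/1000,Y/1000,Z)); 
  pts=[T(250.5,176.7,60,105,zp),T(337,169.3,60,-105,zp),T(349.3,269,-180,-105,zp),T(258.3,277.2,-180,105,zp),
   T(266.3,273,-172,85,.092),T(341,265.5,-172,-85,.092),T(334,215.3,-55,-80,.109),
   Sd(343.2,231.8,60,-105,zp),Sd(280,192.7,60,105,zp),Sd(217,244.5,-180,105,zp),Sd(282,293,-180,-105,zp),Sd(279.5,284.5,-172,-85,.092),Sd(225,245.8,-172,85,.092)]
  for q in (pts[:7],pts[7:],pts):
    x,r=fit(q,[.6,0,0]); print(zp,x,np.abs(r).mean()); 
  print(r.round(1).tolist())
  kt=ray('top',(243.3-.4,244-.4),.143);ks=ray('side',(200+145/5-.4,185+115/5-.4),.143)
  x0,y0,a=x;c,s=np.cos(a),np.sin(a); pv=np.array([x0-c*.045-s*.075,y0-s*.045+c*.075]); d=kt[:2]-pv
  print('knob',kt,ks,'pivot',pv,np.linalg.norm(d), 'ang', np.arctan2(d[1],d[0])-a+np.pi/2, proj('top',[*pv,.12]))
E
```

```text
caps [ 0.42288659 -0.32110634  0.0455    ] -61.547831847453715 -61.498206195302146 0.019541029375863602 [0.04384029 0.02375085 0.        ] 0.04986054815532405 28.447000574256673
handle [ 0.42325809 -0.32252057  0.076     ] 0.09508614744836803
side row [ 0.39684174 -0.33557987  0.0455    ] top rows [ 0.44480674 -0.30923092  0.0455    ] [ 0.40096645 -0.33298177  0.0455    ]
handle side [ 0.42011991 -0.3236361   0.076     ]
0.086 [ 0.5975019  -0.03614835  0.16465834] 0.2352573715971695
0.086 [ 0.5954654  -0.03710334  0.16108284] 0.35003119492706486
0.086 [ 0.59680198 -0.03637808  0.16377572] 0.37275053995205865
[[-0.1, 0.1], [0.2, 0.3], [0.4, 0.6], [-0.2, 0.4], [0.2, 0.1], [0.0, 1.1], [-0.2, -0.2], [0.6, -0.2], [-0.1, -0.2], [0.3, 0.1], [1.3, -0.7], [-0.6, -0.8], [0.3, -0.4]]
knob [0.46885041 0.07348556 0.143     ] [0.46808994 0.07374183 0.143     ] pivot [0.5401758  0.03028132] 0.08339015541746404 ang 4.0039879416971935 [265.62551271 215.16415974]
0.089 [ 0.59717    -0.0360747   0.16490545] 0.3115389080826958
0.089 [ 0.59451371 -0.038319    0.15947263] 0.3534805510950794
0.089 [ 0.5963
[... 2012 characters left out ...]
gs, **self.kwargs)
           ~~~~~~^^^^^^^^^^^^^^^^^^^^^^^^^^^^^^
  File "fit.py", line 9, in <lambda>
    s=least_squares(lambda p:res(pts,p),p0,loss='soft_l1',f_scale=0.7); return s.x,res(pts,s.x).reshape(-1,2)
                             ~~~^^^^^^^
  File "fit.py", line 6, in res
    r+=list(proj(cam,[x+c*X-s*Y,y+s*X+c*Y,Z])-np.array(uv))
            ~~~~^^^^^^^^^^^^^^^^^^^^^^^^^^^^^
  File "h.py", line 8, in proj
    K,R,t=cp(cam); c=K@(R@np.array(X,float)+t); return c[:2]/c[2]
          ~~^^^^^
  File "h.py", line 6, in cp
    p=robot.camera_params(cam); return np.array(p['camera_matrix']),np.array(p['R']),np.array(p['t']).ravel()
ValueError: time passes only in moves, steps and waits
```

```bash
python3 - <<'E'
import re,pickle
from cell import robot
try:
    d={c:robot.camera_params(c) for c in('top','side')}; pickle.dump(d,open('cp.pkl','wb')); print('ok')
except Exception as e: print(e)
E
sed -i 's/^    p=robot.camera_params(cam); /    p=CP[cam]; /; 1a import pickle; CP=pickle.load(open("cp.pkl","rb"))' h.py
cat > go.py <<'E'
from h import *
from scipy.spatial.transform import Rotation as Ro
import sys
# target: x y z yaw(deg) tilt(deg, about world axis perpendicular: tips toward tiltdir) 
def rel(p,yaw,tilt=0,ref=None):
    o=robot.observe(); T=Ro.from_euler('xyz',o['tool_rot'])
    G=Ro.from_euler('xyz',[np.pi,0,np.radians(yaw)])*Ro.from_euler('y',tilt,degrees=True)
    s=T.inv().apply(np.array(p)-o['tool_pos'])*100; w=np.degrees((T.inv()*G).as_rotvec())
    print('now',o['time'],o['tool_pos'].round(4),np.degrees(o['tool_rot']).round(1),'F',o['contact_force'].round(1),'open',round(o['opening'],4))
    print('shift',s.round(2),'turn',w.round(2)); return s,w
SE=np.array([.597,-.0363]); YA=9.39
def seat(x,y,z):
    a=np.radians(YA); return [SE[0]+np.cos(a)*x-np.sin(a)*y, SE[1]+np.sin(a)*x+np.cos(a)*y, .092+z]
E
python3 - <<'E'
from go import *
rel([.42,.15,.30],118.5); rel([.4222,-.3222,.25],118.5); rel([.4222,-.3222,.068],118.5)
E
```

```text
ok
now 0.8 [0.1804 0.4931 0.2408] [180.    0.  159.9] F [ 0.1 -0.9  0.2] open 0.092
shift [-34.29 -23.98  -5.93] turn [ 1.00e-02 -0.00e+00  4.14e+01]
now 0.8 [0.1804 0.4931 0.2408] [180.    0.  159.9] F [ 0.1 -0.9  0.2] open 0.092
shift [-50.73 -68.25  -0.94] turn [ 1.00e-02 -0.00e+00  4.14e+01]
now 0.8 [0.1804 0.4931 0.2408] [180.    0.  159.9] F [ 0.1 -0.9  0.2] open 0.092
shift [-50.73 -68.25  17.26] turn [ 1.00e-02 -0.00e+00  4.14e+01]
```

```bash
python3 -m creep '[[[-4,-2.5,-4,0,0,0,1],[-8,-5.5,-6,0,0,0,1],[-12,-8.5,-6,0,0,6,1],[-16,-11,-6,0,0,12,1],[-20,-14,-6,0,0,18,1],[-24,-17,-6,0,0,24,1],[-28,-20,-6,0,0,30,1],[-31,-22,-6,0,0,36,1]]]'; python3 -m creep '[[[0,0,0,0,0,2,1],[-3,-3,0,0,0,5,1]]]';python3 - <<'E'
from go import *
rel([.4222,-.3222,.25],118.5)
E
```

```text
time: 1.6
tool_pos: [0.3966, 0.1779, 0.3011]
tool_rot: [3.141, 0.0, 2.158]
contact_force: [0.7, 0.1, 0.4]
opening: 0.0918
time: 1.8
tool_pos: [0.3896, 0.1366, 0.3009]
tool_rot: [3.14, -0.001, 2.069]
contact_force: [0.6, -0.5, 0.8]
opening: 0.0921
now 1.8 [0.3896 0.1366 0.3009] [179.9  -0.  118.6] F [ 0.6 -0.5  0.8] open 0.0921
shift [-41.86 -19.08   5.02] turn [ 0.12 -0.04  0.06]
```

```bash
python3 -m creep '[[[-4,-1.8,0,0,0,0,1],[-8.4,-3.8,0,0,0,0,1],[-12.6,-5.7,0,0,0,0,1],[-16.8,-7.6,0,0,0,0,1],[-21,-9.5,0,0,0,0,1],[-25.2,-11.5,0,0,0,0,1],[-29.4,-13.4,1,0,0,0,1],[-33.6,-15.3,2,0,0,0,1]]]'; python3 -m creep '[[[-4,-1.8,2,0,0,0,1],[-7,-3,2.5,0,0,0,1],[-7.5,-3.3,2.5,0,0,0,1],[-7.5,-3.3,2.5,0,0,0,1]]]';python3 - <<'E'
from go import *
rel([.4222,-.3222,.25],118.5)
snap('top','t1.png'); snap('side','s1.png')
E
```

```text
time: 2.6
tool_pos: [0.4157, -0.2337, 0.2805]
tool_rot: [3.139, 0.0, 2.069]
contact_force: [0.7, -0.3, 0.6]
opening: 0.0918
time: 3.0
tool_pos: [0.4224, -0.316, 0.255]
tool_rot: [3.139, -0.001, 2.067]
contact_force: [-0.9, 0.4, -0.6]
opening: 0.0916
now 3.0 [ 0.4224 -0.316   0.255 ] [179.9  -0.  118.4] F [-0.9  0.4 -0.6] open 0.0916
shift [-0.54 -0.31  0.5 ] turn [ 0.15 -0.03 -0.06]
```

View pics/s1.png

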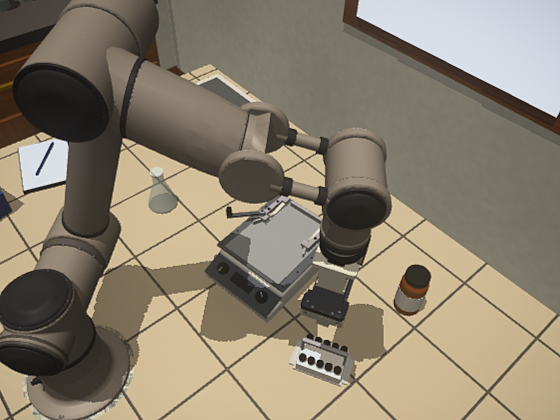

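The gripper hangs straight above the rack in the side view, at about (328,290) with the rack at (322,360), and nothing has been disturbed. I'll descend in stages.

```bash
python3 -m creep '[[[-0.54,-0.31,2,0.15,0,0,1],[-0.54,-0.31,5,0.15,0,0,1],[-0.54,-0.31,8,0.15,0,0,1],[-0.54,-0.31,11,0.15,0,0,1],[-0.54,-0.31,13.5,0.15,0,0,1],[-0.54,-0.31,14.5,0.15,0,0,1],[-0.54,-0.31,14.5,0.15,0,0,1]]]'; python3 - <<'E'
from go import *
rel([.4222,-.3222,.068],118.5)
im=snap('side','s2.png'); c=cv2.resize(im[270:400,260:400],None,fx=4,fy=4,interpolation=2); cv2.imwrite('pics/s2z.png',c[:,:,::-1])
E
```

```text
time: 3.8
tool_pos: [0.4229, -0.3192, 0.1104]
tool_rot: [3.142, -0.001, 2.071]
contact_force: [0.0, -0.1, 0.3]
opening: 0.0919
now 3.8 [ 0.4229 -0.3192  0.1104] [ 1.800e+02 -1.000e-01  1.186e+02] F [ 0.  -0.1  0.3] open 0.0919
shift [-0.23 -0.21  4.24] turn [ 0.   -0.08  0.14]
```

View pics/s2z.png

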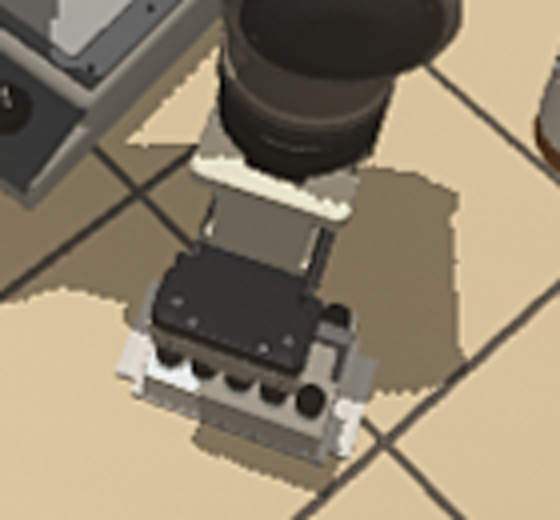

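```bash
python3 -m creep '[[[-0.25,-0.25,1.5,0,0,0,1],[-0.25,-0.25,3,0,0,0,1],[-0.25,-0.25,4,0,0,0,1],[-0.25,-0.25,4.25,0,0,0,1],[-0.25,-0.25,4.25,0,0,0,1],[-0.25,-0.25,4.25,0,0,0,1]]]'; python3 - <<'E'
from go import *
rel([.4222,-.3222,.068],118.5)
E
```

```text
time: 4.45
tool_pos: [0.4229, -0.3238, 0.0699]
tool_rot: [3.141, 0.002, 2.07]
contact_force: [1.1, -0.4, 0.6]
opening: 0.092
now 4.45 [ 0.4229 -0.3238  0.0699] [1.799e+02 1.000e-01 1.186e+02] F [ 1.1 -0.4  0.6] open 0.092
shift [0.17 0.01 0.19] turn [0.06 0.13 0.13]
```

```bash
python3 -m creep '[[[0.15,0,0.2,0,0,0,0.5],[0.15,0,0.2,0,0,0,0],[0.15,0,0.2,0,0,0,-0.4],[0.15,0,0.2,0,0,0,-0.7],[0.15,0,0.2,0,0,0,-1],[0.15,0,0.2,0,0,0,-1],[0.15,0,0.2,0,0,0,-1],[0.15,0,0.2,0,0,0,-1]]]' 20; python3 - <<'E'
from go import *
rel([.4222,-.3222,.068],118.5)
E
```

```text
time: 5.25
tool_pos: [0.4222, -0.3225, 0.0678]
tool_rot: [3.141, 0.002, 2.07]
contact_force: [0.4, -0.6, -1.3]
opening: 0.0326
now 5.25 [ 0.4222 -0.3225  0.0678] [1.799e+02 1.000e-01 1.186e+02] F [ 0.4 -0.6 -1.3] open 0.0326
shift [ 0.02  0.02 -0.02] turn [0.06 0.13 0.13]
```

```bash
python3 -m creep '[[[0,0,0,0,0,0,-1],[0,0,0,0,0,0,-1],[0,0,0,0,0,0,-1],[0,0,0,0,0,0,-1],[0,0,0,0,0,0,-1]]]'; python3 - <<'E'
from go import *
rel([.4222,-.3222,.068],118.5)
E
```

```text
time: 5.75
tool_pos: [0.422, -0.3224, 0.0677]
tool_rot: [3.141, 0.002, 2.07]
contact_force: [-0.3, -1.3, -1.1]
opening: 0.01
now 5.75 [ 0.422  -0.3224  0.0677] [1.800e+02 1.000e-01 1.186e+02] F [-0.3 -1.3 -1.1] open 0.01
shift [ 0.01  0.03 -0.03] turn [0.05 0.11 0.13]
```

Gripped, with the opening at 10 mm, which matches the bar. Next I'll lift.

```bash
python3 -m creep '[[[0,0,-0.5,0,0,0,-1],[0,0,-1.5,0,0,0,-1],[0,0,-3.5,0,0,0,-1],[0,0,-6,0,0,0,-1],[0,0,-9,0,0,0,-1],[0,0,-12,0,0,0,-1],[0,0,-14,0,0,0,-1],[0,0,-15,0,0,0,-1]]]'; python3 -m creep '[[[0,0,-0.5,0,0,0,-1],[0,0,-0.5,0,0,0,-1],[0,0,-0.5,0,0,0,-1]]]'; python3 - <<'E'
from go import *
p=seat(-.095,0,.110-.0243+.07) ; print(p)
rel([p[0],p[1],.235],99.39)
snap('top','t3.png'); im=snap('side','s3.png')
E
```

```text
time: 6.55
tool_pos: [0.4222, -0.3225, 0.2203]
tool_rot: [3.14, 0.005, 2.071]
contact_force: [-0.3, 0.6, -4.5]
opening: 0.0096
time: 6.85
tool_pos: [0.4218, -0.3221, 0.2243]
tool_rot: [3.14, 0.003, 2.071]
contact_force: [-0.1, 0.2, -4.8]
opening: 0.0097
[np.float64(0.5032729380278499), np.float64(-0.05179960819081335), 0.2477]
now 6.85 [ 0.4218 -0.3221  0.2243] [179.9   0.2 118.6] F [-0.1  0.2 -4.8] open 0.0097
shift [19.82 20.1  -1.11] turn [ 0.11  0.19 19.25]
```

View pics/s3.png

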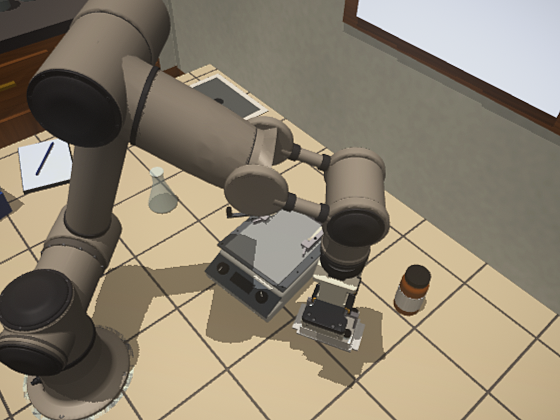

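View pics/t3.png

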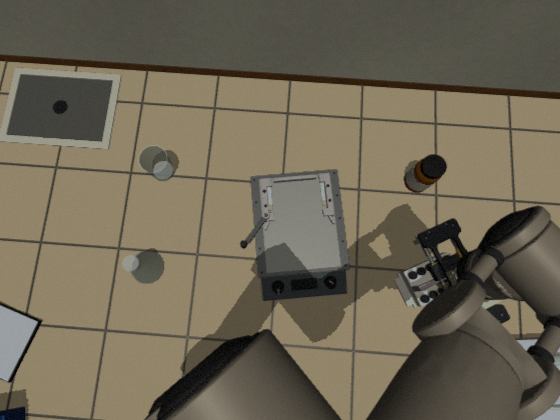

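The rack is lifted and level (side view, about (328,335)); the bystanders haven't moved. Moving on to above the apron.

```bash
python3 -m creep '[[[0.7,0.7,-0.3,0,0,0,-1],[2.2,2.2,-1,0,0,0,-1],[4.4,4.5,-1,0,0,2,-1],[7,7.1,-1,0,0,5,-1],[9.6,9.7,-1,0,0,8,-1],[12.2,12.4,-1,0,0,11,-1],[14.6,14.8,-1,0,0,14,-1],[16.6,16.8,-1,0,0,16.5,-1]]]'; python3 - <<'E'
from go import *
p=seat(-.095,0,0)
rel([p[0],p[1],.235],99.39)
E
```

```text
time: 7.75
tool_pos: [0.4897, -0.0933, 0.2336]
tool_rot: [3.14, 0.002, 1.781]
contact_force: [-0.4, 0.6, -4.5]
opening: 0.0095
now 7.75 [ 0.4897 -0.0933  0.2336] [1.799e+02 1.000e-01 1.021e+02] F [-0.4  0.6 -4.5] open 0.0095
shift [ 3.78  2.2  -0.14] turn [0.09 0.09 2.68]
```

```bash
python3 -m creep '[[[1.5,0.9,0,0.1,0.1,1.2,-1],[2.7,1.6,0,0.1,0.1,2,-1],[3.5,2.1,0,0.1,0.1,2.7,-1],[3.8,2.2,0,0.1,0.1,2.7,-1],[3.8,2.2,0,0.1,0.1,2.7,-1],[3.8,2.2,0,0.1,0.1,2.7,-1]]]'; python3 - <<'E'
from go import *
p=seat(-.095,0,0)
rel([p[0],p[1],.235],99.39)
for c in('top','side'):
  im=snap(c,c[0]+'4.png')
E
```

```text
time: 8.35
tool_pos: [0.503, -0.0517, 0.2335]
tool_rot: [-3.141, -0.0, 1.735]
contact_force: [0.2, 0.3, -4.5]
opening: 0.0098
now 8.35 [ 0.503  -0.0517  0.2335] [-180.    -0.    99.4] F [ 0.2  0.3 -4.5] open 0.0098
shift [-0.01  0.02 -0.15] turn [-0.03 -0.   -0.01]
```

View pics/t4.png

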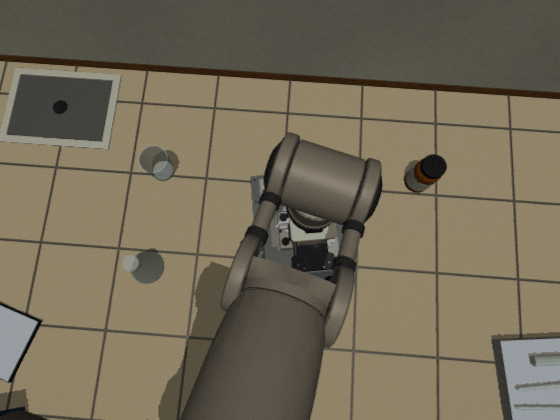

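View pics/s4.png

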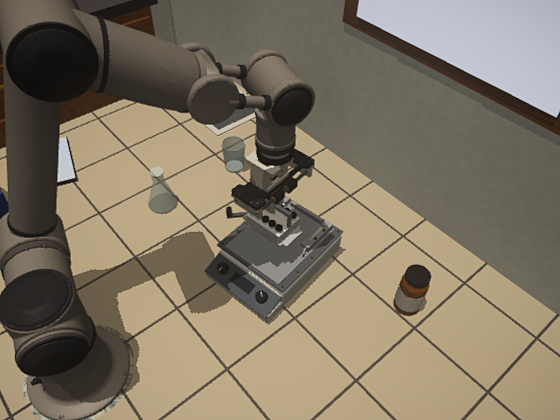

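```bash
python3 -m creep '[[[0,0,1,0,0,0,-1],[0,0,2.5,0,0,0,-1],[0,0,4,0,0,0,-1],[0,0,5.3,0,0,0,-1],[0,0,6.2,0,0,0,-1],[0,0,6.6,0,0,0,-1],[0,0,6.6,0,0,0,-1]]]'; python3 - <<'E'
from go import *
p=seat(-.095,0,0)
rel([p[0],p[1],.160],99.39)
for c in('top','side'):
  im=snap(c,c[0]+'5.png')
  if c=='side': z=im[170:300,200:350]
  else: z=im[160:300,230:370]
  cv2.imwrite('pics/'+c[0]+'5z.png',cv2.resize(z,None,fx=4.2,fy=4.2,interpolation=2)[:,:,::-1])
E
```

```text
time: 9.15
tool_pos: [0.5028, -0.052, 0.167]
tool_rot: [-3.14, -0.001, 1.734]
contact_force: [-0.3, 0.3, -4.0]
opening: 0.0099
now 9.15 [ 0.5028 -0.052   0.167 ] [-179.9   -0.    99.3] F [-0.3  0.3 -4. ] open 0.0099
shift [0.02 0.05 0.7 ] turn [-0.07 -0.03 -0.06]
```

View pics/s5z.png

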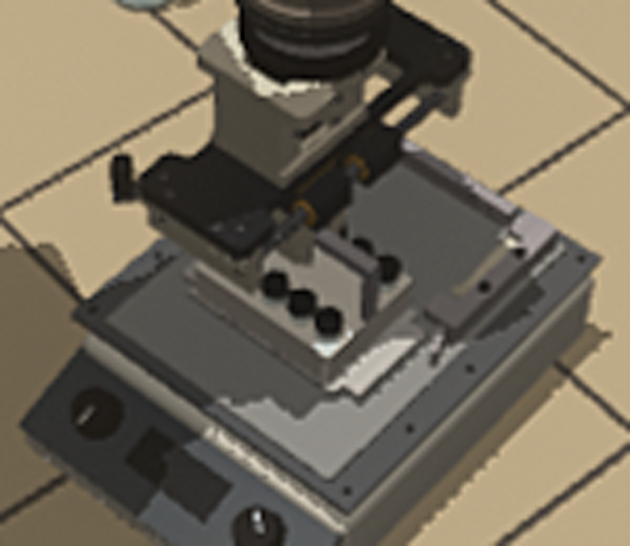

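View pics/t5z.png

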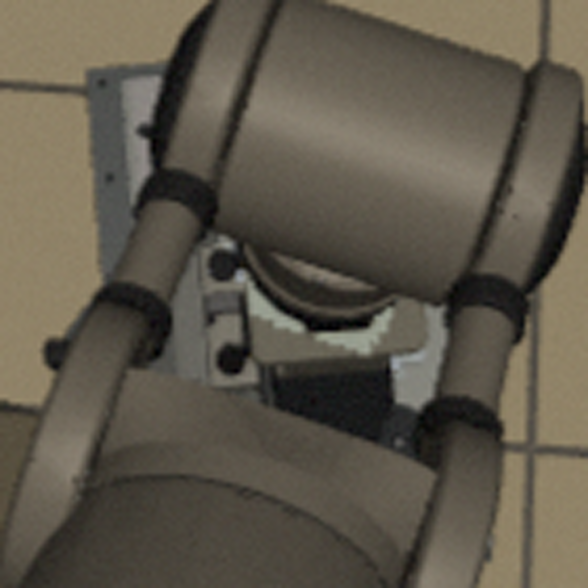

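```bash
python3 -m creep '[[[0,0,0.2,0,0,0,-1],[0,0,0.4,0,0,0,-1],[0,0,0.55,0,0,0,-1],[0,0,0.65,0,0,0,-1],[0,0,0.65,0,0,0,-1],[0,0,0.65,0,0,0,-1]]]'; python3 - <<'E'
from go import *
p=seat(-.095,0,0)
rel([p[0],p[1],.160],99.39)
E
```

```text
time: 9.85
tool_pos: [0.5034, -0.0521, 0.1614]
tool_rot: [3.141, 0.0, 1.734]
contact_force: [0.3, -0.4, -4.2]
opening: 0.0096
now 9.85 [ 0.5034 -0.0521  0.1614] [180.    0.   99.3] F [ 0.3 -0.4 -4.2] open 0.0096
shift [ 0.03 -0.01  0.14] turn [ 0.03  0.02 -0.05]
```

```bash
python3 -m creep '[[[0,0,0.1,0,0,0,-1],[0,0,0.15,0,0,0,-1],[0,0,0.15,0,0,0,-1],[0,0,0.15,0,0,0,-1]]]'; python3 -m creep '[[[0,0,0,0,0,0,-1]]]'
```

```text
time: 10.25
tool_pos: [0.5034, -0.0521, 0.1599]
tool_rot: [3.141, 0.0, 1.734]
contact_force: [0.3, -0.4, -3.7]
opening: 0.01
time: 10.35
tool_pos: [0.5034, -0.0521, 0.16]
tool_rot: [3.141, 0.0, 1.734]
contact_force: [0.0, -0.4, -4.5]
opening: 0.0095
```

Still hanging (‑4.5 N), so I'll go down a bit more.

```bash
python3 -m creep '[[[0,0,0.05,0,0,0,-1],[0,0,0.1,0,0,0,-1],[0,0,0.1,0,0,0,-1]]]'; python3 -m creep '[[[0,0,0.05,0,0,0,-1],[0,0,0.1,0,0,0,-1],[0,0,0.1,0,0,0,-1]]]'
```

```text
time: 10.65
tool_pos: [0.5034, -0.0521, 0.1597]
tool_rot: [3.141, 0.001, 1.734]
contact_force: [-4.1, 0.9, 5.3]
opening: 0.0099
time: 10.95
tool_pos: [0.5034, -0.0521, 0.1597]
tool_rot: [3.14, 0.001, 1.734]
contact_force: [-4.9, 0.8, 10.3]
opening: 0.0097
```

Floor contact. I'll ease off, open and retreat up.

```bash
python3 -m creep '[[[0,0,-0.1,0,0,0,-1],[0,0,-0.1,0,0,0,-0.6],[0,0,-0.1,0,0,0,-0.2],[0,0,-0.1,0,0,0,0.2],[0,0,-0.1,0,0,0,0.2],[0,0,-0.1,0,0,0,0.2]]]'; python3 -m creep '[[[0,0,-1,0,0,0,0.2],[0,0,-3,0,0,0,0.2],[0,0,-6,0,0,0,0.2],[0,0,-9,0,0,0,0.2]]]'
```

```text
time: 11.55
tool_pos: [0.5035, -0.0522, 0.1606]
tool_rot: [3.14, 0.001, 1.734]
contact_force: [0.8, 0.1, 0.5]
opening: 0.0452
time: 11.95
tool_pos: [0.5031, -0.052, 0.2522]
tool_rot: [3.14, 0.001, 1.734]
contact_force: [0.6, -0.6, -0.6]
opening: 0.0551
```

```bash
cat > zz.py <<'E'
from h import *
def zoom(cam,fn,x0,y0,w,h,f):
    a=snap(cam,fn+'_full.png'); c=cv2.resize(a[y0:y0+h,x0:x0+w],None,fx=f,fy=f,interpolation=cv2.INTER_CUBIC)[:,:,::-1]; c=cv2.convertScaleAbs(c,alpha=1.4,beta=10)
    for i in range(0,w,10): cv2.putText(c,str(x0+i),(i*f,8),0,.3,(0,0,255)); cv2.line(c,(i*f,10),(i*f,14),(0,0,255))
    for i in range(0,h,10): cv2.putText(c,str(y0+i),(0,i*f+4),0,.3,(0,0,255))
    cv2.imwrite('pics/'+fn+'.png',c)
E
python3 -c "
from zz import *
zoom('side','s6',200,185,150,110,5)"
```

View pics/s6.png

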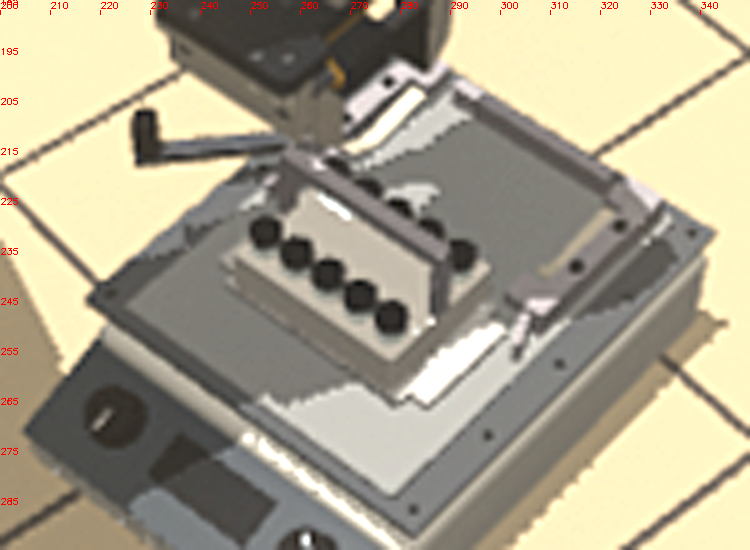

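```bash
python3 - <<'E'
from h import *
o=-.4
def S(u,v,z,s=(.5955,-.0371,.1625)):
    w=ray('side',(u+o,v+o),z)[:2]-np.array(s[:2]); c,n=np.cos(s[2]),np.sin(s[2]); return (np.array([c*w[0]+n*w[1],-n*w[0]+c*w[1]])*1000).round(1)
C=[(253,231.5),(259.2,235.8),(265.6,240),(271.9,244.3),(278.2,248.6)]
W=np.array([S(*c,.1375) for c in C]);print(W.tolist(),W.mean(0),'expect x=-120,y=0', np.degrees(np.arctan2(*(W[4]-W[0]))))
print('ear front-right',S(301,250.5,.097),'ear rear-right',S(285.5,266.2,.097),'expect y -67, x -65/-125')
print('cheek R front outer/inner top', S(301,244,.109),S(307,250,.109),'flare tip',S(303.5,257,.092))
E
```

```text
[[-121.7, 38.2], [-121.9, 18.3], [-121.6, -1.4], [-121.6, -20.9], [-121.7, -40.1]] [-121.7    -1.18] expect x=-120,y=0 180.0
ear front-right [-64.6 -65.4] ear rear-right [-125.3  -66.9] expect y -67, x -65/-125
cheek R front outer/inner top [-56.9 -58.4] [-61.8 -80.5] flare tip [-72.9 -79.9]
```

The rack is on the apron, square to within 1°, about 1 mm off centre, with its ears 10 mm short of the slots. Next I'll go behind it with the jaws along the bracket's y and the tips leaning forward.

```bash
python3 - <<'E'
from go import *
p=seat(-.175,-.0005,0)
rel([p[0],p[1],.24],9.39)
E
python3 -m creep '[[[0,-0.7,0,0,0,8,-0.1],[0,-1.7,0,0,0,16,-0.1],[0,-2.7,0,0,0,24,-0.1],[0,-3.7,0,0,0,32,-0.1],[0,-4.7,0,0,0,40,-0.1],[0,-5.7,0,0,0,48,-0.1],[0,-6.7,0,0,0,56,-0.1],[0,-7.7,0,0,0,64,-0.1]]]'
python3 - <<'E'
from go import *
p=seat(-.175,-.0005,0)
rel([p[0],p[1],.24],9.39,10)
E
```

```text
now 12.0 [ 0.5053 -0.0525  0.2576] [179.4   0.3  99.4] F [2.1 0.3 4.3] open 0.055
shift [ 0.06 -8.21  1.67] turn [ 0.65 -0.24 89.96]
time: 12.8
tool_pos: [0.429, -0.0651, 0.2574]
tool_rot: [3.132, -0.007, 0.611]
contact_force: [-0.5, -0.3, 0.1]
opening: 0.0414
now 12.8 [ 0.429  -0.0651  0.2574] [179.5  -0.4  35. ] F [-0.5 -0.3  0.1] open 0.0414
shift [-0.4  -0.26  1.74] turn [-1.82  9.29 25.6 ]
```

```bash
python3 -m creep '[[[-0.2,-0.2,0,-0.5,2.5,6,-0.13],[-0.4,-0.26,0.5,-1,5,12,-0.13],[-0.4,-0.26,1,-1.5,7,18,-0.13],[-0.4,-0.26,1.7,-1.8,9.3,24,-0.13],[-0.4,-0.26,1.7,-1.8,9.3,25.6,-0.13],[-0.4,-0.26,1.7,-1.8,9.3,25.6,-0.13]]]'
python3 - <<'E'
from go import *
p=seat(-.172,-.0005,0)
rel([p[0],p[1],.114],9.39,10)
E
```

```text
time: 13.4
tool_pos: [0.4243, -0.0654, 0.2409]
tool_rot: [3.141, -0.175, 0.164]
contact_force: [0.4, 0.1, -0.4]
opening: 0.0404
now 13.4 [ 0.4243 -0.0654  0.2409] [180.  -10.    9.4] F [ 0.4  0.1 -0.4] open 0.0404
shift [-1.910e+00 -1.000e-02  1.255e+01] turn [ 0.01 -0.04 -0.01]
```

```bash
python3 -m creep '[[[-0.3,0,2,0,0,0,-0.13],[-0.8,0,5,0,0,0,-0.13],[-1.2,0,8,0,0,0,-0.13],[-1.6,0,10.5,0,0,0,-0.13],[-1.85,0,12,0,0,0,-0.13],[-1.9,0,12.5,0,0,0,-0.13],[-1.9,0,12.5,0,0,0,-0.13]]]'
python3 - <<'E'
from go import *
from zz import *
p=seat(-.145,-.0005,0); rel([p[0],p[1],.114],9.39,10)
p=seat(-.0498,-.0005,0); rel([p[0],p[1],.114],9.39,10)
zoom('side','s7',200,185,150,110,5)
E
```

```text
time: 14.1
tool_pos: [0.4276, -0.0649, 0.1145]
tool_rot: [-3.142, -0.175, 0.164]
contact_force: [0.2, 0.1, -0.4]
opening: 0.04
now 14.1 [ 0.4276 -0.0649  0.1145] [-180.   -10.     9.4] F [ 0.2  0.1 -0.4] open 0.04
shift [ 2.63 -0.01  0.51] turn [-0.01 -0.02  0.02]
now 14.1 [ 0.4276 -0.0649  0.1145] [-180.   -10.     9.4] F [ 0.2  0.1 -0.4] open 0.04
shift [ 1.201e+01 -1.000e-02  2.170e+00] turn [-0.01 -0.02  0.02]
```

View pics/s7.png

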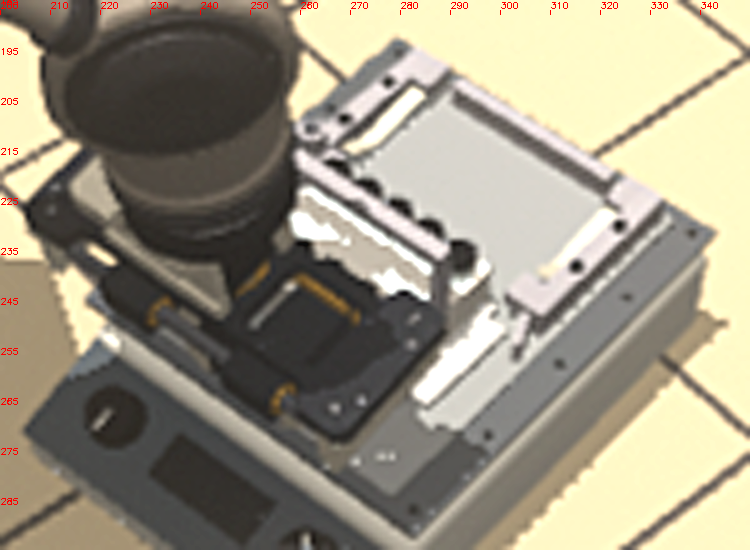

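The gripper stands behind the rack, and its ears (right ear front at about (300,250) px) are aimed at the flares. I'll start pushing slowly.

```bash
python3 -m creep '[[[0.6,0,0.11,0,0,0,-0.13],[1.2,0,0.22,0,0,0,-0.13],[1.7,0,0.31,0,0,0,-0.13],[2.1,0,0.38,0,0,0,-0.13],[2.5,0,0.45,0,0,0,-0.13],[2.8,0,0.5,0,0,0,-0.13],[3.1,0,0.55,0,0,0,-0.13]]]'
python3 -m creep '[[[0.4,0,0.07,0,0,0,-0.13],[0.8,0,0.14,0,0,0,-0.13],[1.2,0,0.21,0,0,0,-0.13],[1.6,0,0.28,0,0,0,-0.13]]]'
python3 - <<'E'
from go import *
from zz import *
p=seat(-.0498,-.0005,0); rel([p[0],p[1],.114],9.39,10)
zoom('side','s8',200,185,150,110,5)
E
```

```text
time: 14.85
tool_pos: [0.4579, -0.0597, 0.1148]
tool_rot: [-3.141, -0.173, 0.165]
contact_force: [-6.4, -2.5, 5.3]
opening: 0.0403
time: 15.25
tool_pos: [0.4728, -0.0568, 0.1145]
tool_rot: [-3.14, -0.17, 0.165]
contact_force: [-7.7, -0.3, 5.6]
opening: 0.0399
now 15.25 [ 0.4728 -0.0568  0.1145] [-179.9   -9.8    9.5] F [-7.7 -0.3  5.6] open 0.0399
shift [7.49 0.07 1.34] turn [-0.09  0.25  0.06]
```

View pics/s8.png

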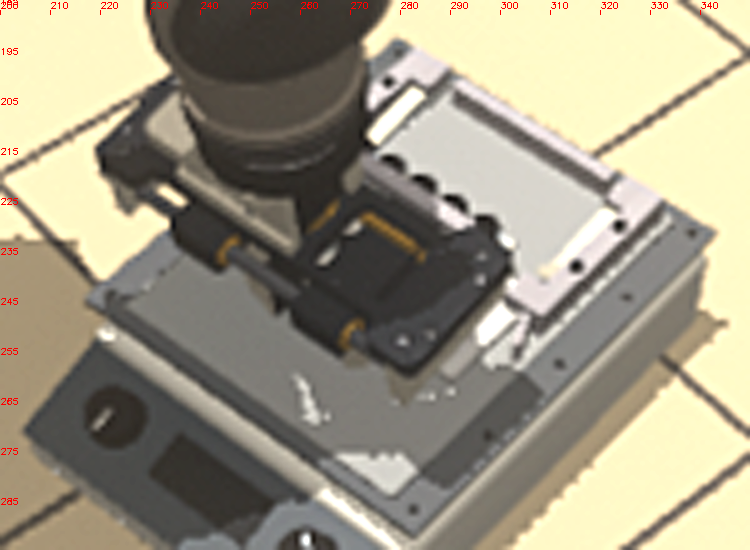

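Ears are entering the slots straight. There's some downward press (5.6 N), so I'll continue with a slight upward bias.

```bash
python3 -m creep '[[[0.4,0,0.02,0,0,0,-0.13],[0.8,0,0.08,0,0,0,-0.13],[1.2,0,0.15,0,0,0,-0.13],[1.6,0,0.22,0,0,0,-0.13]]]'
python3 -m creep '[[[0.4,0,0.05,0,0.2,0,-0.13],[0.8,0,0.12,0,0.2,0,-0.13],[1.2,0,0.19,0,0.2,0,-0.13],[1.6,0,0.26,0,0.2,0,-0.13]]]'
python3 - <<'E'
from go import *
p=seat(-.0498,-.0005,0); rel([p[0],p[1],.115],9.39,10)
E
```

```text
time: 15.7
tool_pos: [0.4896, -0.054, 0.1149]
tool_rot: [-3.14, -0.171, 0.165]
contact_force: [-1.9, -0.6, -1.7]
opening: 0.0398
time: 16.1
tool_pos: [0.5009, -0.0516, 0.1144]
tool_rot: [-3.139, -0.163, 0.167]
contact_force: [-38.8, -13.4, 30.7]
opening: 0.0396
now 16.1 [ 0.5009 -0.0516  0.1144] [-179.8   -9.3    9.6] F [-38.8 -13.4  30.7] open 0.0396
shift [4.7  0.13 0.71] turn [-0.2   0.66  0.17]
```

39 N is too much for the clips alone. I'll stop, back off and look.

```bash
python3 -m creep '[[[-0.5,0,-0.15,0,0.5,0,-0.13],[-1.0,0,-0.25,0,0.5,0,-0.13],[-1.0,0,-0.25,0,0.5,0,-0.13]]]'
python3 - <<'E'
from go import *
from zz import *
p=seat(-.0498,-.0005,0); rel([p[0],p[1],.115],9.39,10)
zoom('side','s9',230,175,130,100,6)
zoom('top','t9',235,160,120,95,6)
E
```

```text
time: 16.4
tool_pos: [0.4911, -0.0534, 0.1157]
tool_rot: [-3.139, -0.173, 0.166]
contact_force: [1.0, 0.2, -0.3]
opening: 0.0397
now 16.4 [ 0.4911 -0.0534  0.1157] [-179.9   -9.9    9.5] F [ 1.   0.2 -0.3] open 0.0397
shift [5.65 0.1  1.06] turn [-0.17  0.07  0.15]
```

View pics/s9.png

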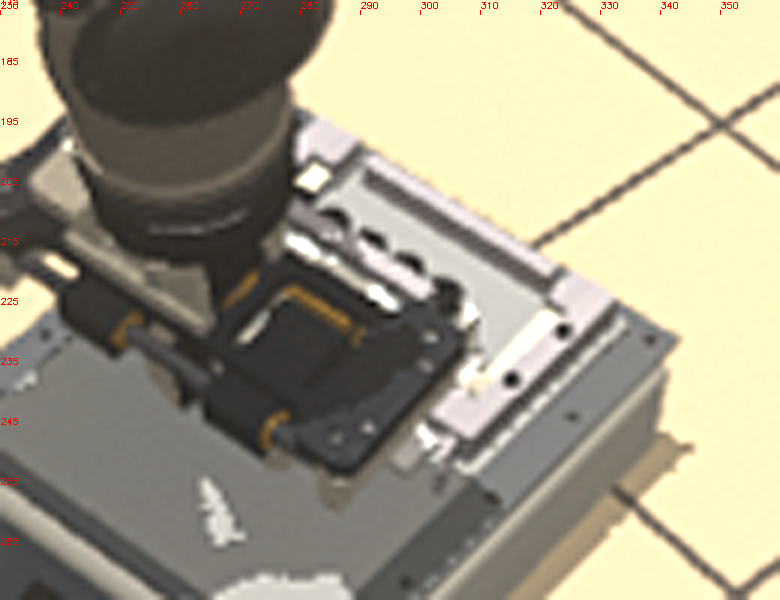

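View pics/t9.png

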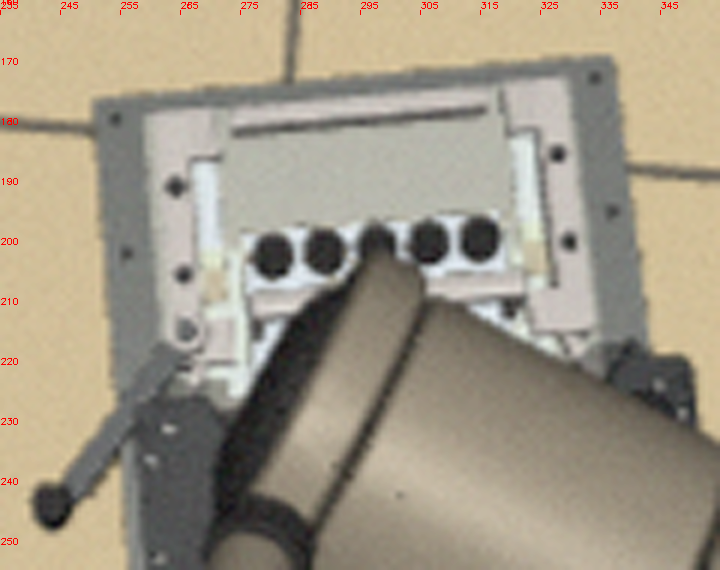

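The rack is square in the slots, with its ears just at the yellow spring tips ((269,207) and (323,203) in top). It's not skewed, so the load was my own downward press through friction at the fingertips. I'll re-contact higher and push with a slight rise.

```bash
python3 -m creep '[[[0.3,0.1,-0.05,0,0.1,0,-0.13],[0.6,0.1,0,0,0.1,0,-0.13],[0.8,0.1,0.04,0,0.1,0,-0.13],[0.8,0.1,0.04,0,0.1,0,-0.13]]]'
python3 -m creep '[[[0.15,0,-0.02,0,0,0,-0.13],[0.3,0,-0.02,0,0,0,-0.13],[0.3,0,-0.02,0,0,0,-0.13]]]'
python3 - <<'E'
from go import *
p=seat(-.0498,-.0005,0); rel([p[0],p[1],.116],9.39,10)
E
```

```text
time: 16.9
tool_pos: [0.4998, -0.053, 0.1165]
tool_rot: [-3.139, -0.175, 0.167]
contact_force: [-0.4, 0.3, 0.7]
opening: 0.0399
time: 17.2
tool_pos: [0.5007, -0.0526, 0.1165]
tool_rot: [-3.138, -0.17, 0.167]
contact_force: [-8.4, -3.8, 3.6]
opening: 0.04
now 17.2 [ 0.5007 -0.0526  0.1165] [-179.8   -9.7    9.6] F [-8.4 -3.8  3.6] open 0.04
shift [4.71 0.03 0.86] turn [-0.23  0.25  0.19]
```

```bash
python3 -m creep '[[[0.2,0,-0.05,0,0.1,0,-0.13],[0.4,0,-0.05,0,0.2,0,-0.13],[0.4,0,-0.05,0,0.2,0,-0.13]]]'
python3 -m creep '[[[0.2,0,-0.05,0,0.1,0,-0.13],[0.4,0,-0.05,0,0.2,0,-0.13],[0.4,0,-0.05,0,0.2,0,-0.13]]]'
```

```text
time: 17.5
tool_pos: [0.5024, -0.0526, 0.1167]
tool_rot: [-3.138, -0.169, 0.168]
contact_force: [-7.3, -6.8, -0.7]
opening: 0.0401
time: 17.8
tool_pos: [0.5037, -0.0522, 0.1167]
tool_rot: [-3.137, -0.166, 0.168]
contact_force: [-8.5, -5.9, -0.2]
opening: 0.0399
```

```bash
python3 -m creep '[[[0.3,0.03,-0.03,0,0.2,0,-0.13],[0.5,0.03,-0.02,0,0.3,0,-0.13],[0.7,0.03,0.01,0,0.4,0,-0.13],[0.9,0.03,0.04,0,0.4,0,-0.13],[1.1,0.03,0.07,0,0.4,0,-0.13]]]'; python3 - <<'E'
from go import *
p=seat(-.0498,-.0005,0); rel([p[0],p[1],.117],9.39,10)
E
```

```text
time: 18.3
tool_pos: [0.5107, -0.0511, 0.1166]
tool_rot: [-3.136, -0.164, 0.169]
contact_force: [-14.5, -7.4, 5.7]
opening: 0.0396
now 18.3 [ 0.5107 -0.0511  0.1166] [-179.7   -9.4    9.7] F [-14.5  -7.4   5.7] open 0.0396
shift [3.73 0.02 0.57] turn [-0.39  0.58  0.29]
```

```bash
python3 -m creep '[[[0.3,0.05,-0.06,-0.2,0.3,0.1,-0.13],[0.5,0.05,-0.05,-0.2,0.5,0.1,-0.13],[0.7,0.05,-0.02,-0.3,0.6,0.2,-0.13],[0.9,0.05,0.01,-0.3,0.6,0.2,-0.13],[1.1,0.05,0.04,-0.3,0.6,0.2,-0.13]]]'; python3 - <<'E'
from go import *
p=seat(-.0498,-.0005,0); rel([p[0],p[1],.117],9.39,10)
E
```

```text
time: 18.8
tool_pos: [0.518, -0.0498, 0.1166]
tool_rot: [-3.138, -0.167, 0.166]
contact_force: [-12.9, -5.0, 3.4]
opening: 0.04
now 18.8 [ 0.518  -0.0498  0.1166] [-179.8   -9.5    9.5] F [-12.9  -5.    3.4] open 0.04
shift [3.   0.02 0.46] turn [-0.21  0.45  0.12]
```

```bash
python3 -m creep '[[[0.3,0.05,-0.06,-0.2,0.3,0.1,-0.13],[0.5,0.05,-0.05,-0.2,0.5,0.1,-0.13],[0.7,0.05,-0.02,-0.3,0.6,0.2,-0.13],[0.9,0.05,0.01,-0.3,0.6,0.2,-0.13],[1.1,0.05,0.04,-0.3,0.6,0.2,-0.13],[1.3,0.05,0.07,-0.3,0.6,0.2,-0.13],[1.5,0.05,0.1,-0.3,0.6,0.2,-0.13]]]'; python3 - <<'E'
from go import *
p=seat(-.0498,-.0005,0); rel([p[0],p[1],.117],9.39,10)
E
```

```text
time: 19.5
tool_pos: [0.5294, -0.0478, 0.1166]
tool_rot: [-3.141, -0.169, 0.163]
contact_force: [-11.6, -4.1, 2.2]
opening: 0.0398
now 19.5 [ 0.5294 -0.0478  0.1166] [-180.    -9.7    9.3] F [-11.6  -4.1   2.2] open 0.0398
shift [1.85 0.02 0.27] turn [-0.03  0.32 -0.06]
```

```bash
python3 -m creep '[[[0.3,0.05,-0.06,0,0.3,0,-0.13],[0.5,0.05,-0.05,0,0.4,0,-0.13],[0.7,0.05,-0.02,0,0.4,0,-0.13],[0.9,0.05,0.01,0,0.4,0,-0.13],[1.1,0.05,0.04,0,0.4,0,-0.13],[1.3,0.05,0.07,0,0.4,0,-0.13]]]'; python3 - <<'E'
from go import *
p=seat(-.0498,-.0005,0); rel([p[0],p[1],.117],9.39,10)
E
```

```text
time: 20.1
tool_pos: [0.5388, -0.0462, 0.1166]
tool_rot: [-3.139, -0.168, 0.163]
contact_force: [-11.1, -4.3, 2.5]
opening: 0.0396
now 20.1 [ 0.5388 -0.0462  0.1166] [-179.9   -9.6    9.4] F [-11.1  -4.3   2.5] open 0.0396
shift [0.92 0.02 0.11] turn [-0.14  0.4  -0.03]
```

```bash
python3 -m creep '[[[0.3,0.05,-0.06,0,0.3,0,-0.13],[0.5,0.05,-0.05,0,0.4,0,-0.13],[0.7,0.05,-0.02,0,0.4,0,-0.13],[0.8,0.05,0,0,0.4,0,-0.13]]]'; python3 -m creep '[[[0.2,0.05,-0.04,0,0.3,0,-0.13],[0.35,0.05,-0.04,0,0.4,0,-0.13],[0.45,0.05,-0.02,0,0.4,0,-0.13]]]';  python3 - <<'E'
from go import *
p=seat(-.0498,-.0005,0); rel([p[0],p[1],.117],9.39,10)
E
```

```text
time: 20.5
tool_pos: [0.5432, -0.0455, 0.1165]
tool_rot: [-3.137, -0.166, 0.164]
contact_force: [-12.5, -5.7, 5.0]
opening: 0.0401
time: 20.8
tool_pos: [0.5438, -0.0455, 0.1164]
tool_rot: [-3.136, -0.165, 0.165]
contact_force: [-16.6, -5.8, 10.0]
opening: 0.04
now 20.8 [ 0.5438 -0.0455  0.1164] [-179.7   -9.4    9.4] F [-16.6  -5.8  10. ] open 0.04
shift [0.42 0.01 0.01] turn [-0.35  0.56  0.04]
```

```bash
python3 - <<'E'
from zz import *
zoom('top','t10',235,160,120,95,6)
zoom('side','s10',250,175,110,80,7)
E
```

```text
(no output)
```

View pics/t10.png

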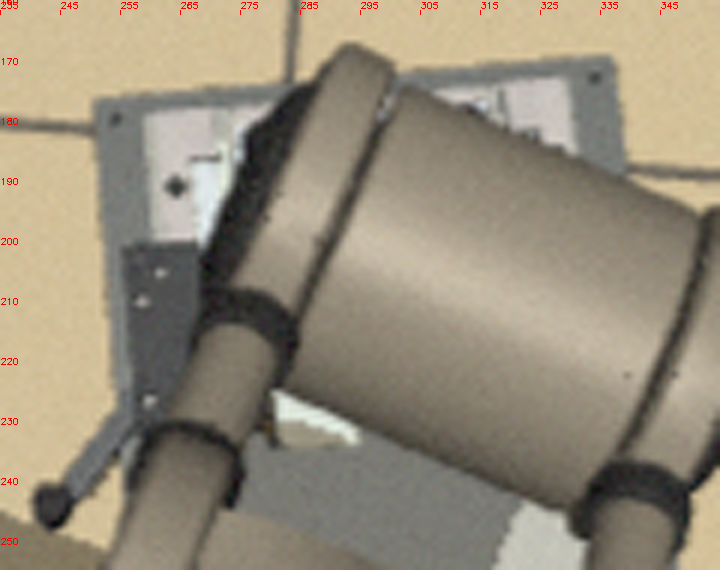

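View pics/s10.png

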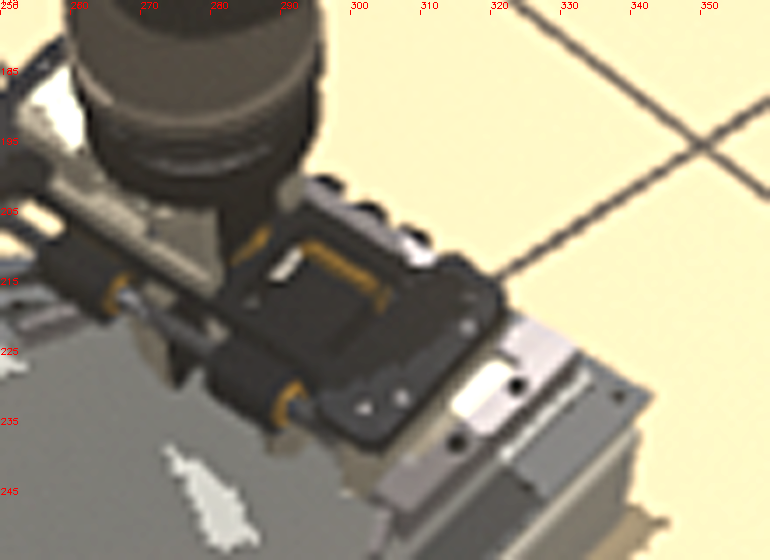

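```bash
python3 -m creep '[[[0.2,0.05,-0.1,0,0.4,0,-0.13],[0.4,0.05,-0.12,0,0.5,0,-0.13],[0.6,0.05,-0.1,0,0.5,0,-0.13]]]';  python3 -m creep '[[[0.2,0.05,-0.06,0,0.3,0,-0.13],[0.4,0.05,-0.06,0,0.4,0,-0.13],[0.6,0.05,-0.04,0,0.4,0,-0.13]]]'
```

```text
time: 21.2
tool_pos: [0.5464, -0.0451, 0.1167]
tool_rot: [-3.134, -0.166, 0.165]
contact_force: [-9.4, -4.6, 0.0]
opening: 0.04
time: 21.5
tool_pos: [0.5468, -0.045, 0.1165]
tool_rot: [-3.132, -0.16, 0.166]
contact_force: [-27.8, -9.6, 15.3]
opening: 0.0399
```

```bash
python3 -m creep '[[[0,0.05,-0.1,-0.4,0.6,0,-0.13],[0.2,0.05,-0.1,-0.4,0.6,0,-0.13],[0.4,0.05,-0.1,-0.4,0.6,0,-0.13]]]';  python3 -m creep '[[[0.2,0.05,-0.06,0,0.3,0,-0.13],[0.4,0.05,-0.06,0,0.4,0,-0.13]]]'; python3 - <<'E'
from go import *
p=seat(-.0498,-.0005,0); rel([p[0],p[1],.117],9.39,10)
E
```

```text
time: 21.8
tool_pos: [0.5468, -0.0451, 0.1168]
tool_rot: [-3.137, -0.161, 0.167]
contact_force: [-22.7, -9.1, 11.2]
opening: 0.0395
time: 22.0
tool_pos: [0.5468, -0.0451, 0.1169]
tool_rot: [-3.135, -0.159, 0.168]
contact_force: [-21.9, -7.3, 11.7]
opening: 0.0397
now 22.0 [ 0.5468 -0.0451  0.1169] [-179.6   -9.1    9.6] F [-21.9  -7.3  11.7] open 0.0397
shift [ 0.12 -0.    0.01] turn [-0.4   0.9   0.22]
```

Motion has stopped against something firm: 22–28 N with no advance, at the computed home position. I'll back off and look.

```bash
python3 -m creep '[[[-0.8,0,-0.2,0,0.9,0,-0.13],[-2,0,-0.4,0,0.9,0,-0.13],[-4,0,-0.8,0,0.9,0,-0.3],[-6,0,-1.2,0,0,0,-0.6],[-6.2,0,-3.5,0,-2,0,-1],[-6,0,-6.5,0,-4,0,-1],[-5.5,0,-9.5,0,-6,0,-1],[-5,0,-12,0,-8,0,-1]]]'; python3 - <<'E'
from go import *
from zz import *
rel([.46,.1,.26],59)
zoom('side','s11',250,175,110,80,7)
zoom('top','t11',235,160,120,95,6)
E
```

```text
time: 22.8
tool_pos: [0.4804, -0.0573, 0.2296]
tool_rot: [-3.136, -0.021, 0.169]
contact_force: [0.0, 0.2, 0.9]
opening: 0.0009
now 22.8 [ 0.4804 -0.0573  0.2296] [-179.7   -1.2    9.7] F [0.  0.2 0.9] open 0.0009
shift [  0.69 -15.86  -2.94] turn [  0.23  -1.23 -49.34]
```

View pics/s11.png

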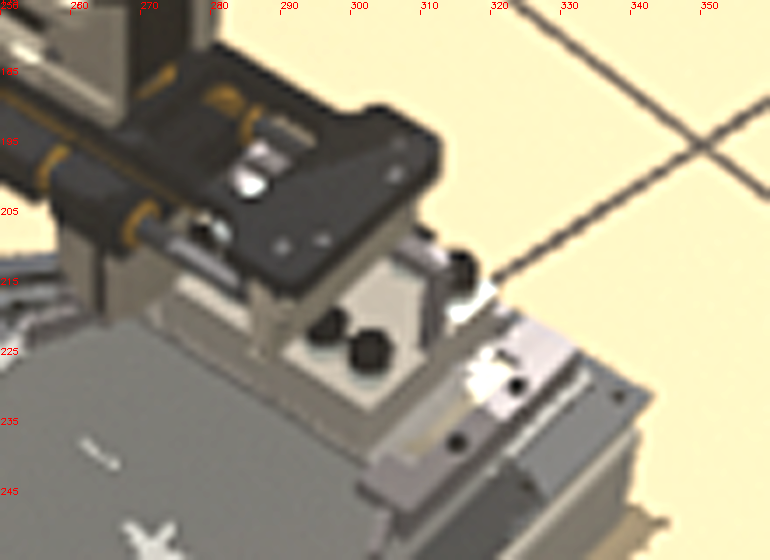

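View pics/t11.png

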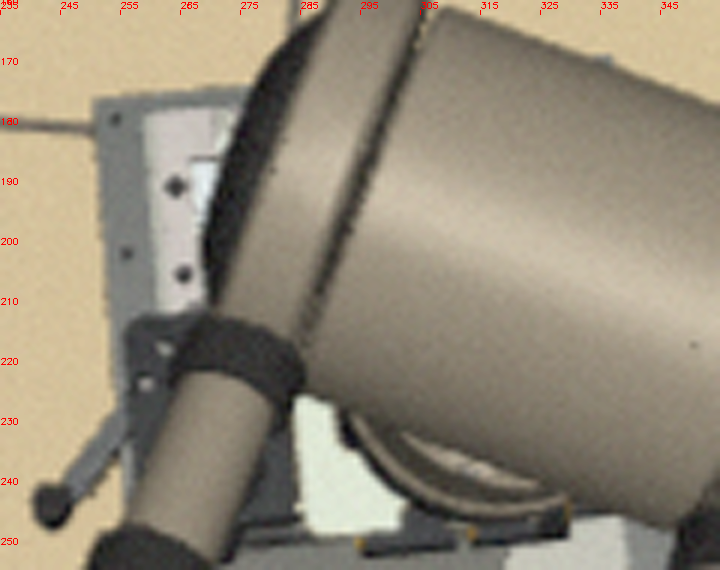

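```bash
cat >> go.py <<'E'
def key(th,back,z=.136,tr=True):
    s,c=np.sin(th),np.cos(th); r=16.5+back
    x=-45-83*s-r*c; y=75-83*c+r*s
    p=seat(x/1000,y/1000,0); p[2]=z; yaw=180-np.degrees(th)+YA
    print('th',round(th,2),np.round(p,4),round(yaw,1)); return rel(p,yaw)
E
python3 - <<'E'
from go import *
key(2.28,12,.26)
E
```

```text
th 2.28 [0.4842 0.0978 0.26  ] 58.8
now 22.9 [ 0.4827 -0.0576  0.2312] [-179.8   -1.5    9.7] F [0.3 0.3 0.5] open 0.0005
shift [  2.84 -15.3   -2.77] turn [  0.51  -1.5  -49.05]
```

```bash
python3 -m creep '[[[0.4,-2,-1,0,0,-7,-1],[0.8,-4.5,-2,0,0,-14,-1],[1.2,-7,-2.8,0,0,-21,-1],[1.6,-9.5,-2.8,0,0,-28,-1],[2,-12,-2.8,0.3,-0.5,-35,-1],[2.5,-14,-2.8,0.4,-1,-42,-1],[2.8,-15.3,-2.8,0.5,-1.5,-49,-1],[2.8,-15.3,-2.8,0.5,-1.5,-49,-1]]]'; python3 - <<'E'
from go import *
from zz import *
key(2.28,12,.136)
zoom('side','s12',240,175,115,85,7)
zoom('top','t12',235,160,120,95,6)
E
```

```text
time: 23.7
tool_pos: [0.4838, 0.0993, 0.2595]
tool_rot: [-3.141, -0.0, 1.028]
contact_force: [-0.9, -0.3, 0.3]
opening: 0.0004
th 2.28 [0.4842 0.0978 0.136 ] 58.8
now 23.7 [0.4838 0.0993 0.2595] [-180.    -0.    58.9] F [-0.9 -0.3  0.3] open 0.0004
shift [-0.12  0.12 12.35] turn [-0.03 -0.03  0.16]
```

View pics/s12.png

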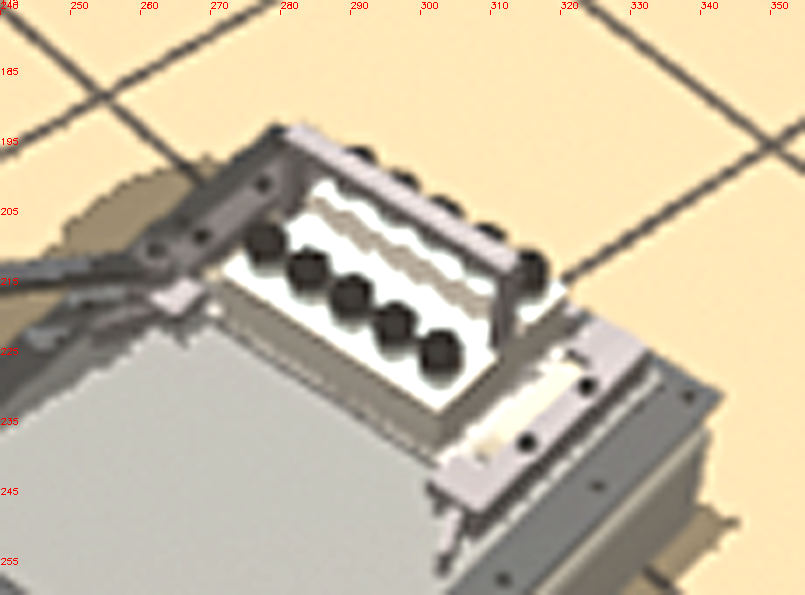

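View pics/t12.png

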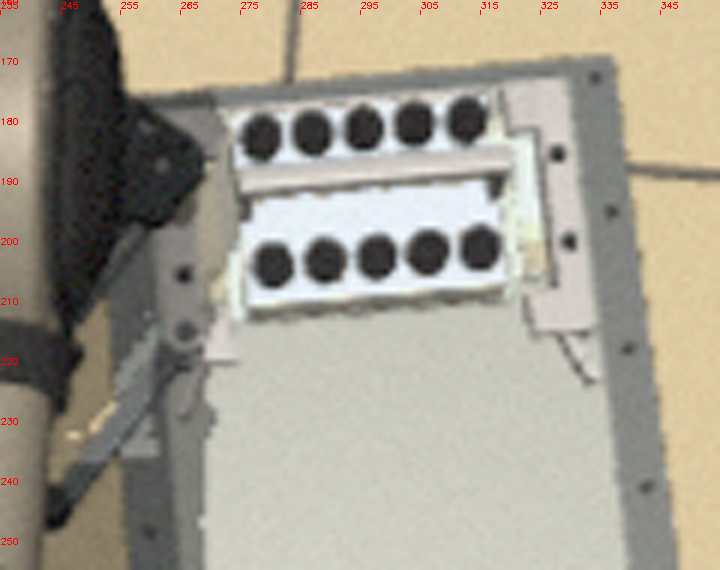

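```bash
python3 - <<'E'
from h import *
o=-.42
def S(u,v,z,cam='top',s=(.5975,-.0361,.1646)):
    w=ray(cam,(u+o,v+o),z)[:2]-np.array(s[:2]); c,n=np.cos(s[2]),np.sin(s[2]); return (np.array([c*w[0]+n*w[1],-n*w[0]+c*w[1]])*1000)
X=lambda a,b:(235+a/6,160+b/6)
A=np.array([S(*X(*p),.1375) for p in [(261,138),(312,133),(363,128),(415,124),(467,119)]])
B=np.array([S(*X(*p),.1375) for p in [(273,264),(325,260),(377,256),(428,251),(480,247)]])
print(A.mean(0),B.mean(0),(A.mean(0)+B.mean(0))/2, np.degrees(np.arctan2(*(A[4]-A[0]))),np.degrees(np.arctan2(*(B[4]-B[0]))))
print('pivot',S(*X(186,331),.122),'backstop top line ends (t0)',S(*X(234,132),.109),S(*X(487,109),.109))
print('plate rear corners',S(*X(248,319),.097),S(*X(505,297),.097))
# side
Y=lambda a,b:(240+a/7,175+b/7)
C=np.array([S(*Y(*p),.1375,'side',(.5955,-.0371,.1625)) for p in [(266,243),(308,270),(352,297),(396,325),(440,353)]]);print('side rear row',C.mean(0), np.degrees(np.arctan2(*(C[4]-C[0]))))
print('side rear bottom R',S(*Y(434,466),.092,'side',(.5955,-.0371,.1625)))
E
```

```text
[23.64208541  1.53252832] [-25.89342483   1.54119227] [-1.12566971  1.5368603 ] 179.56526847722947 -179.79448259926528
pivot [-45.10999569  74.88617051] backstop top line ends (t0) [34.79433467 49.83085439] [ 35.41775204 -49.38205846]
plate rear corners [-37.357936   50.6966936] [-37.39547328 -49.60832778]
side rear row [-2.81103932e+01  1.96472613e-02] 179.86617864926433
side rear bottom R [-37.78180188 -47.72636033]
```

The measurements disagree about whether the rack is home: cap centres say about -1.1 mm, plate corners +0.6 mm, and the finger position -1.4 mm. The last stall also included some downward press. There's ample time, so I'll push once more, cleanly, before closing the keeper.

```bash
python3 - <<'E'
from go import *
p=seat(-.085,-.0005,0); rel([p[0],p[1],.24],9.39,10)
E
python3 -m creep '[[[0,3,0,0,0,7,-0.13],[-0.5,5,0,0,0,14,-0.13],[-1,8,0,0,0,21,-0.13],[-2,10,0,0,0,28,-0.13],[-4,11,0,0,0,35,-0.13],[-6,12,0,0,0,42,-0.13],[-8,13,0,0,0,49,-0.13]]]'; python3 - <<'E'
from go import *
p=seat(-.085,-.0005,0); rel([p[0],p[1],.22],9.39,10);  rel([p[0],p[1],.118],9.39,10)
E
```

```text
now 23.8 [0.4837 0.0977 0.2597] [-180.     0.    58.6] F [-0.5  0.4  1.1] open 0.0004
shift [-11.12  10.25   1.97] turn [-4.29  9.39 49.05]
time: 24.5
tool_pos: [0.5526, -0.0404, 0.2593]
tool_rot: [-3.142, 0.0, 0.158]
contact_force: [-0.0, 0.3, -0.0]
opening: 0.0399
now 24.5 [ 0.5526 -0.0404  0.2593] [-180.    0.    9.] F [-0.   0.3 -0. ] open 0.0399
shift [-4.05  0.39  3.93] turn [ 0.03 10.02 -0.34]
now 24.5 [ 0.5526 -0.0404  0.2593] [-180.    0.    9.] F [-0.   0.3 -0. ] open 0.0399
shift [-4.05  0.39 14.13] turn [ 0.03 10.02 -0.34]
```

```bash
python3 -m creep '[[[-1.5,0.2,0,0,3,-0.3,-0.13],[-3,0.4,0,0,6,-0.3,-0.13],[-4.3,0.4,1,0,10,-0.3,-0.13],[-4.3,0.4,4,0,10,-0.3,-0.13],[-4.3,0.4,8,0,10,-0.3,-0.13],[-4.3,0.4,11.5,0,10,-0.3,-0.13],[-4.2,0.4,13.8,0,10,-0.3,-0.13],[-4.1,0.4,14.1,0,10,-0.3,-0.13]]]'; python3 - <<'E'
from go import *
p=seat(-.0498,-.0005,0);  rel([p[0],p[1],.118],9.39,10)
E
```

```text
time: 25.3
tool_pos: [0.5106, -0.0513, 0.1155]
tool_rot: [-3.139, -0.169, 0.159]
contact_force: [-0.6, -0.1, -0.1]
opening: 0.0399
now 25.3 [ 0.5106 -0.0513  0.1155] [-179.9   -9.7    9.1] F [-0.6 -0.1 -0.1] open 0.0399
shift [ 3.77 -0.03  0.39] turn [-0.09  0.32 -0.29]
```

```bash
python3 -m creep '[[[0.7,0,0,0,0.3,-0.3,-0.13],[1.5,0,0.1,0,0.3,-0.3,-0.13],[2.3,0,0.25,0,0.3,-0.3,-0.13],[2.9,0,0.35,0,0.3,-0.3,-0.13],[3.2,0,0.4,0,0.3,-0.3,-0.13],[3.3,0,0.4,0,0.3,-0.3,-0.13]]]'; python3 -m creep '[[[0.2,0,-0.05,0,0,0,-0.13],[0.4,0,-0.05,0,0.2,0,-0.13],[0.6,0,-0.08,0,0.3,0,-0.13]]]';python3 -m creep '[[[0.2,0,-0.08,0,0.2,0,-0.13],[0.4,0,-0.1,0,0.4,0,-0.13],[0.6,0,-0.1,0,0.6,0,-0.13]]]'
```

```text
time: 25.9
tool_pos: [0.5439, -0.0459, 0.1173]
tool_rot: [-3.14, -0.175, 0.165]
contact_force: [-0.1, -0.0, -0.1]
opening: 0.04
time: 26.2
tool_pos: [0.5465, -0.0451, 0.118]
tool_rot: [-3.139, -0.173, 0.165]
contact_force: [-14.3, -6.8, 3.3]
opening: 0.0397
time: 26.5
tool_pos: [0.5467, -0.045, 0.118]
tool_rot: [-3.138, -0.171, 0.166]
contact_force: [-24.0, -11.8, 8.4]
opening: 0.0398
```

```bash
python3 -m creep '[[[0.15,0.02,-0.25,0,0.3,0,-0.13],[0.3,0.02,-0.3,0,0.5,0,-0.13],[0.45,0.02,-0.35,0,0.6,0,-0.13],[0.6,0.02,-0.35,0,0.6,0,-0.13]]]';python3 -m creep '[[[0.3,0,-0.2,0,0.5,0,-0.13],[0.6,0,-0.2,0,0.6,0,-0.13]]]'
```

```text
time: 26.9
tool_pos: [0.5467, -0.045, 0.1199]
tool_rot: [-3.136, -0.168, 0.167]
contact_force: [-21.8, -11.0, 2.1]
opening: 0.0396
time: 27.1
tool_pos: [0.5467, -0.0447, 0.1204]
tool_rot: [-3.134, -0.166, 0.168]
contact_force: [-24.9, -12.4, 6.5]
opening: 0.0405
```

It held exactly at x=0.5467 against about 24 N with almost no downward press, well above the clips' 10 N. That means it's home. Now the keeper.

```bash
python3 -m creep '[[[-0.8,0,-0.2,0,0.9,0,-0.13],[-2,0,-0.4,0,0.9,0,-0.13],[-4,0,-0.8,0,0.9,0,-0.3],[-6,0,-1.2,0,0,0,-0.6],[-6.2,0,-3.5,0,-2,0,-1],[-6,0,-6.5,0,-4,0,-1],[-5.5,0,-9.5,0,-6,0,-1],[-5,0,-12,0,-8,0,-1]]]'; python3 - <<'E'
from go import *
key(2.28,13,.26)
E
```

```text
time: 27.9
tool_pos: [0.4793, -0.0572, 0.2327]
tool_rot: [-3.135, -0.028, 0.169]
contact_force: [0.6, 0.8, -0.4]
opening: 0.0006
th 2.28 [0.4847 0.0986 0.26  ] 58.8
now 27.9 [ 0.4793 -0.0572  0.2327] [-179.6   -1.6    9.7] F [ 0.6  0.8 -0.4] open 0.0006
shift [  3.23 -15.29  -2.53] turn [  0.31  -1.65 -49.08]
```

```bash
python3 -m creep '[[[0.4,-2,-1,0,0,-7,-1],[0.8,-4.5,-2,0,0,-14,-1],[1.2,-7,-2.5,0,0,-21,-1],[1.6,-9.5,-2.5,0,0,-28,-1],[2.2,-12,-2.5,0.3,-0.5,-35,-1],[2.8,-14,-2.5,0.3,-1,-42,-1],[3.2,-15.3,-2.5,0.3,-1.7,-49,-1],[3.2,-15.3,-2.5,0.3,-1.7,-49,-1]]]'; python3 - <<'E'
from go import *
key(2.28,13,.136)
E
```

```text
time: 28.7
tool_pos: [0.4849, 0.1004, 0.2599]
tool_rot: [3.141, -0.001, 1.028]
contact_force: [-0.4, -0.4, -0.2]
opening: 0.0002
th 2.28 [0.4847 0.0986 0.136 ] 58.8
now 28.7 [0.4849 0.1004 0.2599] [180.   -0.   58.9] F [-0.4 -0.4 -0.2] open 0.0002
shift [-0.17  0.07 12.39] turn [ 0.03 -0.03  0.15]
```

```bash
python3 -m creep '[[[0,0.05,3,0,0,0,-1],[0,0.05,6,0,0,0,-1],[0,0.05,9,0,0,0,-1],[0,0.05,11.3,0,0,0,-1],[0,0.05,12.2,0,0,0,-1],[0,0.05,12.3,0,0,0,-1]]]'; python3 - <<'E'
from go import *
from zz import *
key(2.28,0,.137); key(1.9,-2,.137);
zoom('side','s13',200,180,110,80,7)
E
```

```text
time: 29.3
tool_pos: [0.4852, 0.0997, 0.1363]
tool_rot: [-3.141, 0.0, 1.026]
contact_force: [0.3, -0.3, -0.2]
opening: 0.0004
th 2.28 [0.478  0.0875 0.137 ] 58.8
now 29.3 [0.4852 0.0997 0.1363] [-180.     0.    58.8] F [ 0.3 -0.3 -0.2] open 0.0004
shift [-1.42  0.02 -0.07] turn [-0.04  0.01  0.02]
th 1.9 [0.4609 0.0583 0.137 ] 80.5
now 29.3 [0.4852 0.0997 0.1363] [-180.     0.    58.8] F [ 0.3 -0.3 -0.2] open 0.0004
shift [-4.8   0.07 -0.07] turn [ -0.04   0.   -21.75]
```

View pics/s13.png

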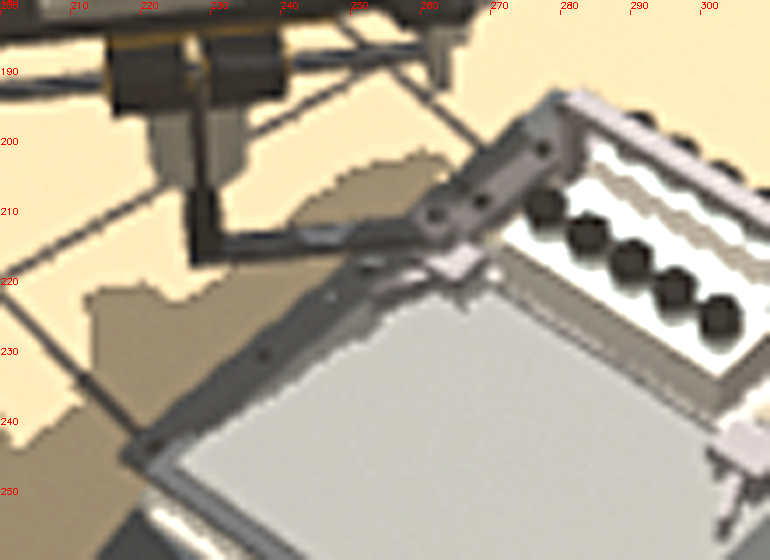

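Closed fingers stand right behind the knob at (229,210). I'll compute the arc waypoints.

```bash
cat > arc.py <<'E'
import sys,io,contextlib
from go import *
for t in map(float,sys.argv[1].split(',')):
    with contextlib.redirect_stdout(io.StringIO()): s,w=key(t,float(sys.argv[2]) if len(sys.argv)>2 else 0,.137)
    print(t,s.round(2),w.round(1))
E
python3 arc.py 2.28,2.2,2.1,2.0,1.9,1.8,1.7 -0.5
```

```text
2.28 [-1.51 -0.03  0.01] [ 0. -0.  0.]
2.2 [-2.18 -0.13  0.01] [ 0.  -0.  -4.5]
2.1 [-3.02 -0.18  0.01] [  0.   -0.  -10.3]
2.0 [-3.86 -0.15  0.01] [  0.  -0. -16.]
1.9 [-4.7  -0.03  0.01] [  0.1  -0.  -21.7]
1.8 [-5.52  0.17  0.01] [  0.1  -0.  -27.5]
1.7 [-6.32  0.45  0.01] [  0.1  -0.  -33.2]
```

```bash
python3 -m creep '[[[-0.7,0,0,0,0,0,-1],[-1.5,0,0,0,0,0,-1],[-2.2,-0.13,0,0,0,-4.5,-1],[-3,-0.18,0,0,0,-10.3,-1],[-3.85,-0.15,0,0,0,-16,-1],[-4.7,0,0,0,0,-21.7,-1],[-5.5,0.17,0,0,0,-27.5,-1],[-6.3,0.45,0,0,0,-33.2,-1]]]'; python3 - <<'E'
from zz import *
zoom('side','s14',200,180,110,80,7)
E
python3 arc.py 1.6,1.5,1.4,1.3,1.2,1.1,1.0,0.9 -0.5; python3 -c "
from go import *
key(1.7,0)"
```

```text
time: 30.15
tool_pos: [0.457, 0.043, 0.1381]
tool_rot: [3.138, -0.0, 1.609]
contact_force: [0.8, 1.5, 0.3]
opening: 0.0006
1.6 [-0.7  -0.11  0.1 ] [ 0.2  0.  -5.2]
1.5 [-1.54 -0.16  0.1 ] [  0.2   0.  -11. ]
1.4 [-2.39 -0.11  0.1 ] [  0.2   0.  -16.7]
1.3 [-3.22  0.01  0.1 ] [  0.2   0.1 -22.4]
1.2 [-4.04  0.22  0.1 ] [  0.1   0.1 -28.2]
1.1 [-4.83  0.52  0.1 ] [  0.1   0.1 -33.9]
1.0 [-5.6   0.88  0.11] [  0.1   0.1 -39.6]
0.9 [-6.32  1.33  0.11] [  0.1   0.1 -45.3]
th 1.7 [0.4568 0.044  0.136 ] 92.0
now 30.2 [0.4568 0.0421 0.138 ] [179.8   0.   92.5] F [-0.3 -1.   0.5] open 0.0006
shift [0.19 0.01 0.2 ] turn [0.16 0.02 0.49]
```

View pics/s14.png

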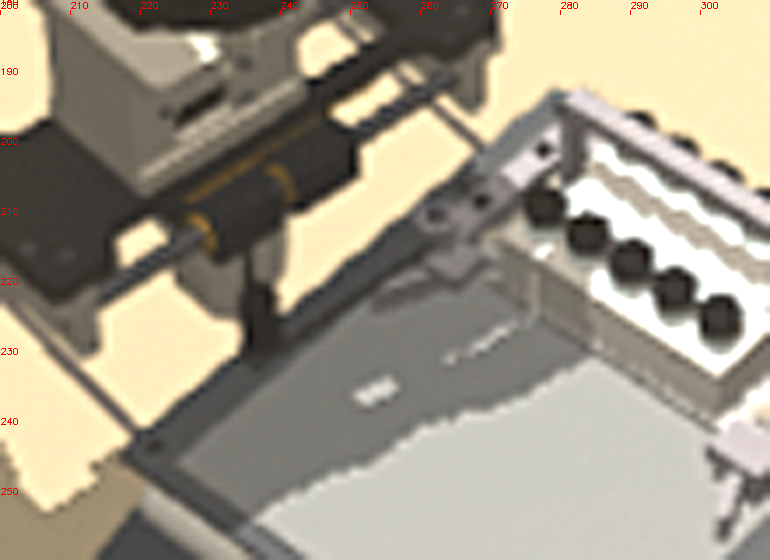

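The keeper is following: its bar now lies along the platform's left edge, knob at about (237,227). Continuing.

```bash
python3 -m creep '[[[-0.7,-0.1,0.1,0,0,-5.2,-1],[-1.55,-0.15,0.1,0,0,-11,-1],[-2.4,-0.1,0.1,0,0,-16.7,-1],[-3.2,0,0.1,0,0,-22.4,-1],[-4.05,0.2,0.1,0,0,-28.2,-1],[-4.85,0.5,0.1,0,0,-33.9,-1],[-5.6,0.9,0.1,0,0,-39.6,-1],[-6.3,1.3,0.1,0,0,-45.3,-1]]]'; python3 - <<'E'
from zz import *
zoom('side','s15',200,180,110,80,7)
E
python3 arc.py 0.8,0.7,0.6,0.5,0.4,0.3,0.2,0.1,0 -0.5
```

```text
time: 31.0
tool_pos: [0.4724, -0.0207, 0.1377]
tool_rot: [3.14, 0.003, 2.406]
contact_force: [0.4, 1.7, 0.4]
opening: 0.0004
0.8 [-0.72 -0.06  0.08] [ 0.1  0.2 -5.4]
0.7 [-1.57 -0.1   0.08] [  0.1   0.2 -11.2]
0.6 [-2.41 -0.06  0.08] [  0.1   0.2 -16.9]
0.5 [-3.25  0.07  0.09] [  0.1   0.2 -22.6]
0.4 [-4.06  0.29  0.09] [  0.1   0.2 -28.3]
0.3 [-4.86  0.58  0.09] [  0.1   0.2 -34.1]
0.2 [-5.62  0.95  0.1 ] [  0.    0.2 -39.8]
0.1 [-6.33  1.39  0.1 ] [  0.    0.3 -45.5]
0.0 [-7.    1.91  0.1 ] [  0.    0.3 -51.3]
```

View pics/s15.png

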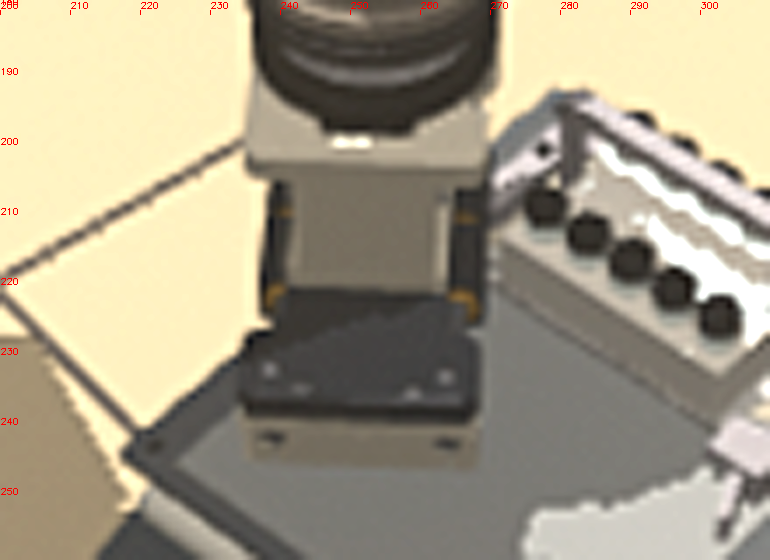

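```bash
python3 -m creep '[[[-0.7,-0.06,0.1,0,0.1,-5.4,-1],[-1.55,-0.1,0.1,0,0.1,-11.2,-1],[-2.4,-0.06,0.1,0,0.1,-16.9,-1],[-3.25,0.07,0.1,0,0.1,-22.6,-1],[-4.05,0.3,0.1,0,0.1,-28.3,-1],[-4.85,0.6,0.1,0,0.1,-34.1,-1],[-5.4,0.85,0.1,0,0.1,-38,-1]]]'; python3 arc.py 0.2,0.1,0 -0.5
```

```text
time: 31.75
tool_pos: [0.5191, -0.0513, 0.1374]
tool_rot: [3.141, 0.003, 3.073]
contact_force: [-0.4, 1.1, 0.1]
opening: 0.0
0.2 [-0.23 -0.05  0.04] [ 0.   0.2 -1.8]
0.1 [-1.07 -0.14  0.04] [ 0.   0.2 -7.6]
0.0 [-1.92 -0.15  0.04] [ -0.    0.2 -13.3]
```

```bash
python3 -m creep '[[[-0.5,-0.1,0,0,0.2,-4,-1],[-1.0,-0.14,0,0,0.2,-7.6,-1],[-1.4,-0.15,0,0,0.2,-10.5,-1],[-1.7,-0.15,0,0,0.2,-13,-1]]]'; python3 -c "
from go import *
key(0,-.5,.137)"
```

```text
time: 32.15
tool_pos: [0.5357, -0.054, 0.1377]
tool_rot: [-3.142, -0.001, -2.985]
contact_force: [-1.8, 0.5, -0.6]
opening: 0.0002
th 0 [ 0.5381 -0.0541  0.137 ] 189.4
now 32.15 [ 0.5357 -0.054   0.1377] [-1.80e+02 -1.00e-01 -1.71e+02] F [-1.8  0.5 -0.6] open 0.0002
shift [-0.24 -0.05  0.07] turn [-0.01 -0.06 -0.41]
```

```bash
python3 -m creep '[[[-0.15,-0.03,0.03,0,0,-0.4,-1],[-0.25,-0.03,0.03,0,0,-0.4,-1]]]'; python3 -m creep '[[[-0.1,0,0,0,0,0,-1],[-0.2,0,0,0,0,0,-1],[-0.2,0,0,0,0,0,-1]]]'
```

```text
time: 32.35
tool_pos: [0.5363, -0.054, 0.1375]
tool_rot: [3.141, -0.005, -2.981]
contact_force: [-9.3, -1.7, 4.2]
opening: 0.0003
time: 32.65
tool_pos: [0.5363, -0.0539, 0.1375]
tool_rot: [3.141, -0.009, -2.984]
contact_force: [-8.3, -2.4, 3.6]
opening: 0.0005
```

The keeper stopped firmly at 8–9 N. Its stop is 1.3 mm short of my model, the same offset the rack showed, so the two agree. I'll retreat and check.

```bash
python3 -m creep '[[[0.5,0,0,0,0,0,-1],[2,0,0,0,0,0,-1],[4,0,-1,0,0,0,-1],[5.5,0,-4,0,0,0,-1],[6,0,-8,0,0,0,-1],[6,0,-12,0,0,0,-1]]]';  python3 -m creep '[[[0,-4,0,0,0,0,-1],[0,-8,0,0,0,0,-1],[0,-12,0,0,0,0,-1],[0,-16,0,0,0,0,-1],[0,-20,0,0,0,0,-1],[0,-22,0,0,0,0,-1],[0,-22,0,0,0,0,-1]]]'; python3 - <<'E'
from zz import *
zoom('side','s16',240,175,115,85,7)
zoom('top','t16',235,160,120,95,6)
E
```

```text
time: 33.25
tool_pos: [0.4773, -0.0633, 0.2597]
tool_rot: [3.141, -0.009, -2.986]
contact_force: [0.5, -0.5, -0.1]
opening: 0.0001
time: 33.95
tool_pos: [0.5113, -0.2833, 0.2592]
tool_rot: [-3.141, -0.008, -2.991]
contact_force: [0.2, 0.1, 0.4]
opening: 0.0002
```

View pics/s16.png

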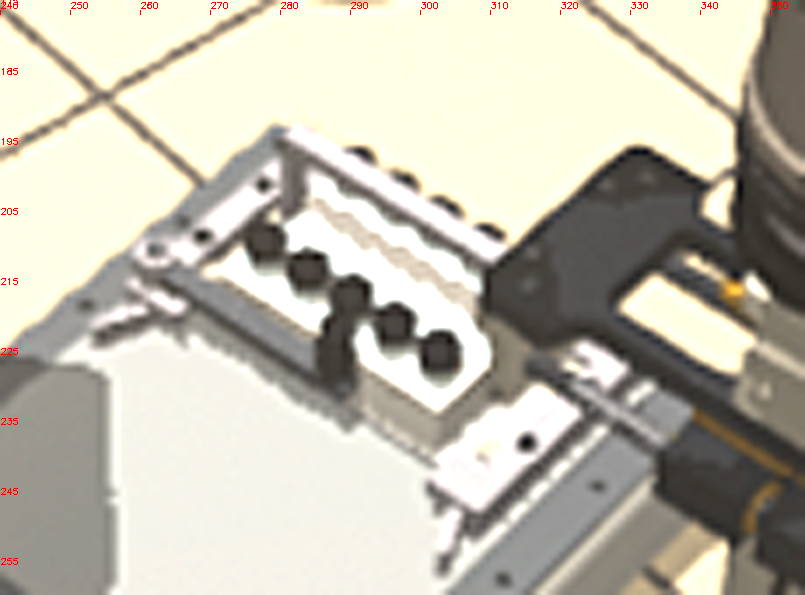

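View pics/t16.png

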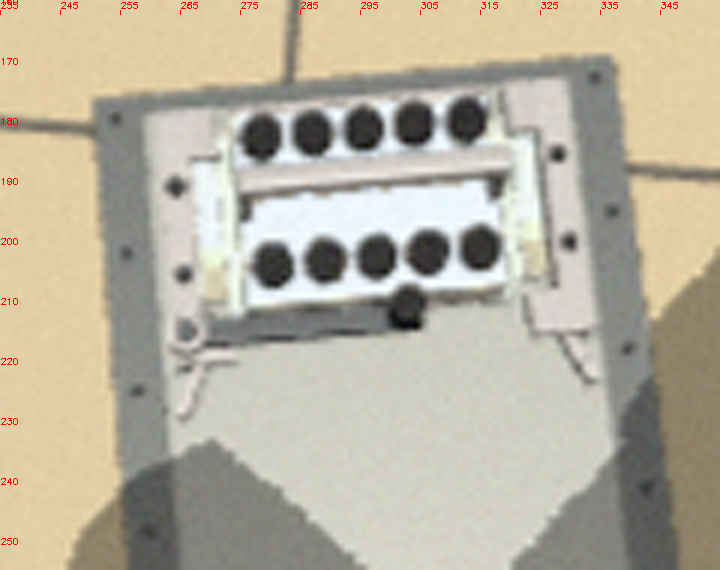

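View pics/t16_full.png

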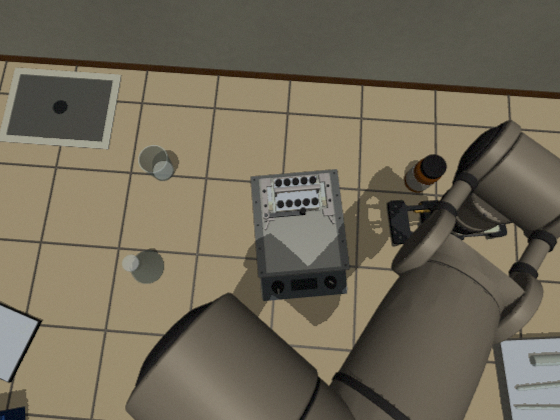

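```bash
python3 - <<'E'
from h import *
k=ray('top',(235+407/6-.42,160+301/6-.42),.143); p=ray('top',(235+186/6-.42,160+331/6-.42),.122)
d=(k-p)[:2]; print(np.linalg.norm(d), -(np.degrees(np.arctan2(d[1],d[0])-.1646)+90))
print(robot.observe()['time'],robot.observe()['contact_force']); robot.hand_in()
E
```

```text
0.08238608243310154 0.12080889216402113
34.05 [-0.36407001  0.60663088  0.01725456]
the job is handed in; nothing more can be done
```

The rack is loaded: it is fully home under the spring clips against the back stop, with the keeper bar closed behind it. I handed the job in at about 34 s, with the arm clear of everything.

**What I did**
- I lifted the rack by its handle and set it on the apron 95 mm before the seat, square to within 1°, then let go.
- I pushed it in from behind with two open fingers.
- I swung the keeper closed with the closed fingers on its knob.

**Last checks**
- **Rack home:** on a second push it held at the same point under about 24 N, with almost no downward press. The clips alone give way at 5 to 10 N.
- **Keeper:** it stopped firmly at 8–9 N, and the top picture puts it at 0.1°, with the bar parallel to the rack.
- **Bystanders:** the flask, beaker and reagent jar look unmoved in the last top picture.

**What went wrong or disagreed**
- **Force spike:** at the spring entrance the push reached about 39 N along the slot and 31 N vertically, because my fingertips pressed down. I backed off and repushed higher; later pushes stayed below about 30 N.
- **Rack position:** the estimates scattered from -1.4 to +0.6 mm around the seat. I relied on the firm stop. The keeper stopped short of my model by a similar 1.3 mm, which suggests my seat estimate was off by that much.

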